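# Put bearings away in a gasketed dry case and latch it tight

## Task

Turn the T-handle to release the dry case's door and swing the door wide open until it rests on its stop, then put every loose bearing away on the posts inside, one to a post and right down on the floor of the case. Then swing the door shut and turn the T-handle clockwise all the way, so that it draws the door tight on its gasket. Leave the screwdriver, oil bottle and screw box where they are.

Things in the scene. Friction and masses are not known exactly. Their poses are not given: they have to be found in the camera images.
- case: grey steel dry case fixed to the bench, lying on its back with its door on top. Outside 262 (own x) x 220 (own y) x 78 mm high, walls 6 mm, floor 8 mm thick. Origin at the centre of its underside; the door's hinge line runs along own x at own y +110 mm, the T-handle and the pull tab are towards own -y. Its yaw varies within 0.25 rad of zero
- door (a joint): door angle, rad: 0 fully shut and drawn tight, about 0.03 when it lies unlatched on the springy gasket, 1.95 at its stop, leaning outward past upright, where it stays by its own weight; from below about 1.4 it falls shut. The door is a steel plate 268 x 224 x 6 mm, 0.4 kg, light to swing
- latch (a joint): T-handle angle, rad, growing clockwise seen from above the shut door. 0: released, bar parallel to the hinge line; 1.57: end stop, bar square to it. It turns a pawl under the door: below 0.35 the door is free; above, the pawl catches a keeper in the case (or, door open, stops it from shutting). From 0.6 to 1.3 it draws the door down 4 mm at the handle; up to 0.25 N m. Stays where left
- tgrip (a point): middle of the T-handle's bar (black, 96 mm long, 14 mm wide, 18 mm high; its top is 40 mm above the door's upper face), on the axis of turning, 165 mm from the hinge line. Own x runs along the bar, own z out of the door
- tab (a point): grip point on the pull tab: an aluminium fin 12 mm thick (along the hinge line), 22 mm high, sticking out 46 mm beyond the middle of the door's free edge. The point is 250 mm from the hinge line, 27 mm beyond the door's edge, in the fin's centre. Pinched across its 12 mm from above it pivots between the fingers as the door swings. Own x along the hinge, y towards the hinge, z out of the door
- hinge (a point): middle of the hinge line, 81 mm above the bench; the door swings about own x, its free edge going up and over towards the case's own +y
- post0 (a point): foot of a steel post in the case, on its axis at the case floor, 8 mm above the bench; the post is 22 mm thick, 40 mm tall, its top 7 mm tapered to 12 mm. Four posts in a 116 (case x) x 80 mm (case y) rectangle about the case's middle; any bearing fits any post
- post1 (a point): foot of a steel post in the case, on its axis at the case floor, 8 mm above the bench; the post is 22 mm thick, 40 mm tall, its top 7 mm tapered to 12 mm. Four posts in a 116 (case x) x 80 mm (case y) rectangle about the case's middle; any bearing fits any post
- post2 (a point): foot of a steel post in the case, on its axis at the case floor, 8 mm above the bench; the post is 22 mm thick, 40 mm tall, its top 7 mm tapered to 12 mm. Four posts in a 116 (case x) x 80 mm (case y) rectangle about the case's middle; any bearing fits any post
- post3 (a point): foot of a steel post in the case, on its axis at the case floor, 8 mm above the bench; the post is 22 mm thick, 40 mm tall, its top 7 mm tapered to 12 mm. Four posts in a 116 (case x) x 80 mm (case y) rectangle about the case's middle; any bearing fits any post
- bearing0: a loose steel bearing: plain ring 52 mm outside, 26 mm bore, 28 mm high, about 0.2 kg; it stands flat on the bench at the start. Origin at the centre of its underside, z along its bore. It may be absent
- bearing1: a loose steel bearing: plain ring 52 mm outside, 26 mm bore, 28 mm high, about 0.2 kg; it stands flat on the bench at the start. Origin at the centre of its underside, z along its bore. It may be absent
- bearing2: a loose steel bearing: plain ring 52 mm outside, 26 mm bore, 28 mm high, about 0.2 kg; it stands flat on the bench at the start. Origin at the centre of its underside, z along its bore. It may be absent
- bearing3: a loose steel bearing: plain ring 52 mm outside, 26 mm bore, 28 mm high, about 0.2 kg; it stands flat on the bench at the start. Origin at the centre of its underside, z along its bore. It may be absent
- screwdriver: a screwdriver lying on the bench to the left of the case; not to be disturbed. Origin at the centre of its underside
- oiler: a white oil bottle, 56 mm across, 130 mm tall, standing beyond the case; not to be disturbed. Origin at the centre of its underside
- screwbox: a grey open screw box, 160 x 90 x 40 mm, to the left of the case; not to be disturbed. Origin at the centre of its underside
Mind the look-alikes: they are no part of the job. Leave any green look-alike of the bearing3 alone.

How it is judged:
On the way, in this order (a step that is already met when the one before it is completed fails the run):
1. the T-handle is released and the door swung open to its stop (over 1.8 rad) (value of joint door above 1.8 rad), for 0.2 s.
2. with the door still open (over 1.4 rad), every bearing sits on a post of its own, down on the floor of the case and let go (((horizontal distance between bearing0 and post0 below 0.005 m and z of bearing0 in the frame of post0 below 0.005 m and angle between bearing0's own z axis and vertical below 0.1 rad) or (horizontal distance between bearing0 and post1 below 0.005 m and z of bearing0 in the frame of post1 below 0.005 m and angle between bearing0's own z axis and vertical below 0.1 rad) or (horizontal distance between bearing0 and post2 below 0.005 m and z of bearing0 in the frame of post2 below 0.005 m and angle between bearing0's own z axis and vertical below 0.1 rad) or (horizontal distance between bearing0 and post3 below 0.005 m and z of bearing0 in the frame of post3 below 0.005 m and angle between bearing0's own z axis and vertical below 0.1 rad)) and ((horizontal distance between bearing1 and post0 below 0.005 m and z of bearing1 in the frame of post0 below 0.005 m and angle between bearing1's own z axis and vertical below 0.1 rad) or (horizontal distance between bearing1 and post1 below 0.005 m and z of bearing1 in the frame of post1 below 0.005 m and angle between bearing1's own z axis and vertical below 0.1 rad) or (horizontal distance between bearing1 and post2 below 0.005 m and z of bearing1 in the frame of post2 below 0.005 m and angle between bearing1's own z axis and vertical below 0.1 rad) or (horizontal distance between bearing1 and post3 below 0.005 m and z of bearing1 in the frame of post3 below 0.005 m and angle between bearing1's own z axis and vertical below 0.1 rad)) and ((horizontal distance between bearing2 and post0 below 0.005 m and z of bearing2 in the frame of post0 below 0.005 m and angle between bearing2's own z axis and vertical below 0.1 rad) or (horizontal distance between bearing2 and post1 below 0.005 m and z of bearing2 in the frame of post1 below 0.005 m and angle between bearing2's own z axis and vertical below 0.1 rad) or (horizontal distance between bearing2 and post2 below 0.005 m and z of bearing2 in the frame of post2 below 0.005 m and angle between bearing2's own z axis and vertical below 0.1 rad) or (horizontal distance between bearing2 and post3 below 0.005 m and z of bearing2 in the frame of post3 below 0.005 m and angle between bearing2's own z axis and vertical below 0.1 rad)) and ((horizontal distance between bearing3 and post0 below 0.005 m and z of bearing3 in the frame of post0 below 0.005 m and angle between bearing3's own z axis and vertical below 0.1 rad) or (horizontal distance between bearing3 and post1 below 0.005 m and z of bearing3 in the frame of post1 below 0.005 m and angle between bearing3's own z axis and vertical below 0.1 rad) or (horizontal distance between bearing3 and post2 below 0.005 m and z of bearing3 in the frame of post2 below 0.005 m and angle between bearing3's own z axis and vertical below 0.1 rad) or (horizontal distance between bearing3 and post3 below 0.005 m and z of bearing3 in the frame of post3 below 0.005 m and angle between bearing3's own z axis and vertical below 0.1 rad)) and value of joint door above 1.4 rad and contact force between the fingers and bearing0 below 0.1 N and contact force between the fingers and bearing1 below 0.1 N and contact force between the fingers and bearing2 below 0.1 N and contact force between the fingers and bearing3 below 0.1 N), for 0.2 s.
At the end, for the whole second after the job is handed in: the door is drawn tight (below 0.015 rad), the T-handle is turned past 1.3 rad, and every bearing is flat on the case floor around a post (within 5 mm sideways, 5 mm of the floor, 0.1 rad of level) (((horizontal distance between bearing0 and post0 below 0.005 m and z of bearing0 in the frame of post0 below 0.005 m and angle between bearing0's own z axis and vertical below 0.1 rad) or (horizontal distance between bearing0 and post1 below 0.005 m and z of bearing0 in the frame of post1 below 0.005 m and angle between bearing0's own z axis and vertical below 0.1 rad) or (horizontal distance between bearing0 and post2 below 0.005 m and z of bearing0 in the frame of post2 below 0.005 m and angle between bearing0's own z axis and vertical below 0.1 rad) or (horizontal distance between bearing0 and post3 below 0.005 m and z of bearing0 in the frame of post3 below 0.005 m and angle between bearing0's own z axis and vertical below 0.1 rad)) and ((horizontal distance between bearing1 and post0 below 0.005 m and z of bearing1 in the frame of post0 below 0.005 m and angle between bearing1's own z axis and vertical below 0.1 rad) or (horizontal distance between bearing1 and post1 below 0.005 m and z of bearing1 in the frame of post1 below 0.005 m and angle between bearing1's own z axis and vertical below 0.1 rad) or (horizontal distance between bearing1 and post2 below 0.005 m and z of bearing1 in the frame of post2 below 0.005 m and angle between bearing1's own z axis and vertical below 0.1 rad) or (horizontal distance between bearing1 and post3 below 0.005 m and z of bearing1 in the frame of post3 below 0.005 m and angle between bearing1's own z axis and vertical below 0.1 rad)) and ((horizontal distance between bearing2 and post0 below 0.005 m and z of bearing2 in the frame of post0 below 0.005 m and angle between bearing2's own z axis and vertical below 0.1 rad) or (horizontal distance between bearing2 and post1 below 0.005 m and z of bearing2 in the frame of post1 below 0.005 m and angle between bearing2's own z axis and vertical below 0.1 rad) or (horizontal distance between bearing2 and post2 below 0.005 m and z of bearing2 in the frame of post2 below 0.005 m and angle between bearing2's own z axis and vertical below 0.1 rad) or (horizontal distance between bearing2 and post3 below 0.005 m and z of bearing2 in the frame of post3 below 0.005 m and angle between bearing2's own z axis and vertical below 0.1 rad)) and ((horizontal distance between bearing3 and post0 below 0.005 m and z of bearing3 in the frame of post0 below 0.005 m and angle between bearing3's own z axis and vertical below 0.1 rad) or (horizontal distance between bearing3 and post1 below 0.005 m and z of bearing3 in the frame of post1 below 0.005 m and angle between bearing3's own z axis and vertical below 0.1 rad) or (horizontal distance between bearing3 and post2 below 0.005 m and z of bearing3 in the frame of post2 below 0.005 m and angle between bearing3's own z axis and vertical below 0.1 rad) or (horizontal distance between bearing3 and post3 below 0.005 m and z of bearing3 in the frame of post3 below 0.005 m and angle between bearing3's own z axis and vertical below 0.1 rad)) and value of joint door below 0.015 rad and value of joint latch above 1.3 rad); the robot touches nothing.
It fails at once if the screwdriver is pushed more than 30 mm or tipped (distance of screwdriver from where it was at the start of the episode above 0.03 m).
It fails at once if the oiler is pushed more than 30 mm or tipped (distance of oiler from where it was at the start of the episode above 0.03 m or angle between oiler's own z axis and vertical above 0.5 rad).
It fails at once if the screwbox is pushed more than 30 mm or tipped (distance of screwbox from where it was at the start of the episode above 0.03 m or angle between screwbox's own z axis and vertical above 0.5 rad).
Of bearing0, bearing1, bearing2, bearing3 only 2 to 4 are there at a start; the rules pass over those that are not, and their reading is None.
At some moment in a run one of bearing0, bearing1, bearing2, bearing3 may be knocked a few centimetres aside while the robot is not near it.
Once in a run the grip may slacken for a moment while it holds something.
It also fails if it takes over 210 s, if anything falls off the work surface, if the arm or the gripper's body presses on something with over 40 N, if the wrist force passes 120 N, or if a joint passes its speed limit or range.

## Robot

A 6-joint arm with a two-finger parallel gripper is mounted at the origin on the work surface. World frame = base frame: x ahead of the robot, y to its left, z up, the work surface at z = 0. Lengths are in m, angles in rad, forces in N, time in s.
With the tool pointing down it reaches from about 0.225 to 0.875 m from the base axis. Payload 3.4 kg.
Tool frame: the origin (TCP) lies at the very end of the fingers, on their centre line; the grasp point (between the pads) lies 19 mm behind it (grip_depth is the distance from the TCP to the grasp point, in m); x points along the fingers, z is the direction in which the jaws open and shut, and the axes are right-handed (so a half turn about x gives the same grasp; the last joint's range is limited). The gripper opens to 85 mm and grips with 20 to 120 N. Pads are 22 mm wide; open, the fingers measure 114 mm over their backs; the gripper's body (76 mm by 85 mm) begins 54 mm behind the grasp point. The pads swing forward as they close: fully open they stand 13 mm farther back than shut.
Start: joints at [-1.319, 0.276, 1.505, -0, 1.361, -0.121], TCP at [0.209, -0.536, 0.231] pointing down, gripper open.
Joint ranges: [-2.89, 2.89], [-0.75, 2.08], [0.22, 2.7], [-1.18, 4.32], [0.11, 2.71], [-2.7, 2.7]. Speed limits (rad/s): [2.57, 2.57, 3.14, 3.14, 3.14, 3.14].

## Interface

Orientations are given as a unit quaternion [w, x, y, z].
In Python, from rig import get_state, get_image, sign_off, grip_depth gives the robot as it stands. The module is installed in compiled form; this text tells all that it offers.
- The arm moves only by the tool arm_command, never from a script. Its argument "series" is a list of rows, each an object with "dp": the shift along the tool's x, y, z scaled (see below), a list of three; "angular": the turn, a rotation vector about the tool's x, y, z scaled (see below), a list of three; "gripper": the finger opening in mm, from 0 to 85.4. A call has exactly 8 rows; each row shifts and turns the pose as measured when the row begins, along the tool's axes as they then stand; what a row does not reach is not made up. The controller multiplies each number of a shift by 0.12 m and each number of a turn by 90 degrees. A row lasts 1/8 s, in which the tool goes at most 62.5 mm and 10.7 degrees, less where a joint would pass 70% of its speed; a pose out of reach is approached as far as the arm can. A call with a number of a shift or a turn outside -1 to 1 is refused whole. A call with a gripper value outside its range is refused whole. The fingers move at their own pace and stop on an object; "grip_force" is the grip in N (left out, the last holds). Time passes only in rows, so rows that do not move let the fingers close, or fill a call up. It gives the time, the measured TCP pose, the force and the opening at its end, in the units of the state.
- get_state(): the state, without advancing time (a new reading comes with each control period).
- get_image(name): name is "scene" or "top" or "wrist"; returns a dict with "image" (480x640x3 uint8, blue, green, red), "depth" (480x640 float32, m along the optical axis (not along the pixel's ray), 0 where there is no reading), "mtx" (3x3 intrinsics, pixels), "view" (4x4, takes a point from world to camera coordinates); the wrist camera has in their place "mount" (4x4, takes a point from camera to tool coordinates, whose origin is the TCP and whose axes are the tool frame's). Camera axes: x right, y up, looking along -z (the intrinsics and any distortion apply to the point x, -y, -z); pixel columns grow to the right and rows downward; lengths in m; the calibration is good to about 2 mm. A picture is of the moment at which its call begins: read the wrist's pose just before it.
- sign_off(): hands the job in, once; it reports no verdict.
The state is a dict: "clock": time; "qpos": joint angles; "qd": joint speeds; "effort": joint torques, N m; "position": TCP position; "ee_rot": TCP orientation; "contact_force": force on the tool from outside, world axes, zero at the start; "moment": the same for the moment, N m; "width": finger opening in m.
Only numpy, scipy, OpenCV 4.12 (cv2) and the standard library are available. Lean on these libraries where they do the work, as an engineer would, in place of code of your own. Each camera call takes 0.05 s, during which the arm holds its last target. There are 200 camera calls.

## Working session

There is one attempt and no reset: what is moved stays moved. The work goes in short steps, Python scripts to look and compute and a tool call to move; the robot and the scene stay as the last step left them, time stands still between calls to the robot, and variables do not carry over. Pictures are saved under pics/ and viewed, about 12 in all and at most 16, crops included, and the job is handed in when it is done.

Besides the shell and the picture viewer there is one more tool, called after "Request:" by a JSON object that holds its "name" and its "arguments". arm_command: Moves the arm, as the interface text tells. Its arguments: {"type":"object","properties":{"series":{"type":"array","items":{"type":"object","properties":{"dp":{"type":"array","items":{"type":"number"}},"angular":{"type":"array","items":{"type":"number"}},"gripper":{"type":"number"}}}},"grip_force":{"type":"number"}},"required":["series"]}

```bash
mkdir -p pics
cat > h.py <<'E'
import numpy as np, cv2
from rig import get_state, get_image, grip_depth
from scipy.spatial.transform import Rotation as R
def rot(s): w,x,y,z=s["ee_rot"]; return R.from_quat([x,y,z,w]).as_matrix()
def cam(name):
    s=get_state(); d=get_image(name)
    if name=="wrist":
        T=np.eye(4);T[:3,:3]=rot(s);T[:3,3]=s["position"]; c2w=T@np.array(d["mount"])
    else: c2w=np.linalg.inv(np.array(d["view"]))
    d["c2w"]=c2w; return d
def ray(d,u,v):
    K=np.array(d["mtx"]); p=np.array([(u-K[0,2])/K[0,0],-(v-K[1,2])/K[1,1],-1.])
    return d["c2w"][:3,3], d["c2w"][:3,:3]@p
def onz(d,u,v,z):
    o,r=ray(d,u,v); return o+r*(z-o[2])/r[2]
def pts(d):
    K=np.array(d["mtx"]); D=d["depth"]; v,u=np.mgrid[0:480,0:640]
    P=np.stack([(u-K[0,2])/K[0,0]*D,-(v-K[1,2])/K[1,1]*D,-D],-1)
    return P@d["c2w"][:3,:3].T+d["c2w"][:3,3]
def st():
    s=get_state(); print("t",round(s["clock"],2),"p",np.round(s["position"],4),"w",round(s["width"],4),"F",np.round(s["contact_force"],1)); print(np.round(rot(s),3).tolist(),np.round(s["qpos"],3)); return s
E
python3 - <<'E'
from h import *
st(); print(grip_depth)
for n in ("top","scene"):
    d=cam(n); cv2.imwrite(f"pics/{n}0.png",d["image"]); print(n,np.round(d["c2w"],3).tolist(),np.round(d["mtx"],1).tolist(),[k for k in d])
E
```

```text
t 0.0 p [ 0.2093 -0.535   0.2304] w 0.0851 F [ 0.  -0.1 -0. ]
[[-0.0, 0.931, 0.364], [0.002, 0.364, -0.931], [-1.0, 0.0, -0.002]] [-1.319  0.277  1.506 -0.     1.361 -0.121]
0.0187
top [[0.03, 0.996, -0.088, 0.482], [-1.0, 0.031, 0.006, -0.005], [0.009, 0.088, 0.996, 1.205], [0.0, 0.0, 0.0, 1.0]] [[486.1, 0.0, 318.2], [0.0, 486.1, 242.1], [0.0, 0.0, 1.0]] ['image', 'depth', 'mtx', 'view', 'c2w']
scene [[0.594, -0.531, 0.605, 1.377], [0.805, 0.388, -0.449, -0.58], [0.004, 0.753, 0.658, 0.939], [0.0, 0.0, 0.0, 1.0]] [[582.3, 0.0, 327.2], [0.0, 582.3, 252.0], [0.0, 0.0, 1.0]] ['image', 'depth', 'mtx', 'view', 'c2w']
```

View pics/top0.png

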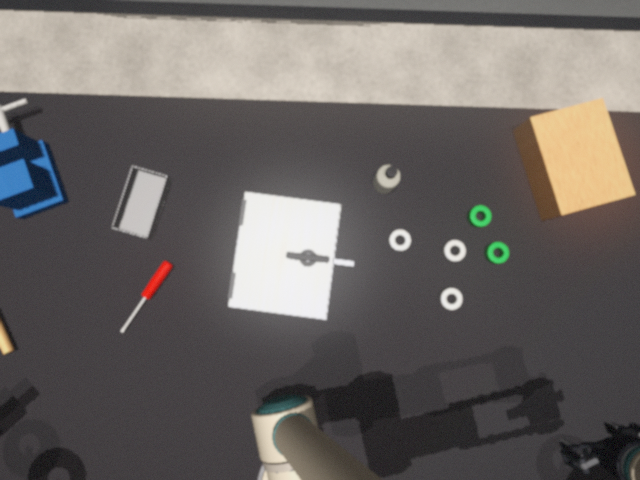

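View pics/scene0.png

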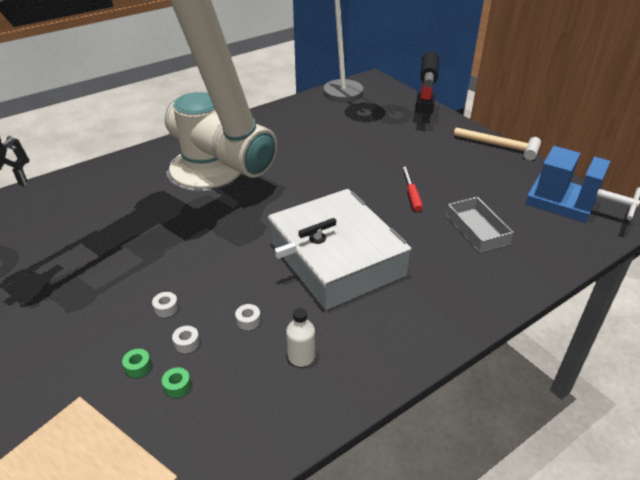

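Top view: the grey/white door with its T-handle bar at (307,258), square to the hinge (latched), tab at about (345,263), hinge on the left. Three plain steel rings at (400,240), (455,250), (452,299) fit the bearings. The two green rings at (480,216), (498,253) are look-alikes and stay put. Next I'll measure.

```bash
cat >> h.py <<'E'
def rings(d,z=0.028,amin=60):
    im=d["image"].astype(int); hsv=cv2.cvtColor(d["image"],cv2.COLOR_BGR2HSV)
    m=((hsv[...,2]>120)&(hsv[...,1]<60)).astype(np.uint8)
    n,l,s,c=cv2.connectedComponentsWithStats(m); out=[]
    for i in range(1,n):
        if s[i,4]>amin:
            cs,_=cv2.findContours((l==i).astype(np.uint8),cv2.RETR_EXTERNAL,cv2.CHAIN_APPROX_NONE)
            k=max(cs,key=cv2.contourArea); (u,v),(a,b),_=cv2.minAreaRect(k); out.append((i,u,v,a,b,s[i,4],onz(d,u,v,z)))
    return out
E
python3 - <<'E'
from h import *
d=cam("top"); P=pts(d)
for r in rings(d):
    if r[5]<4000: print(np.round(r[1:6],1),np.round(r[6],4), np.round(P[int(r[2]),int(r[1])],3))
# door by height
m=((np.abs(P[...,2]-0.084)<0.012)&(d["depth"]>0)); m[:, :200]=0; m[:,400:]=0; m[350:]=0
m=cv2.morphologyEx(m.astype(np.uint8),cv2.MORPH_OPEN,np.ones((9,9))); 
cs,_=cv2.findContours(m,cv2.RETR_EXTERNAL,cv2.CHAIN_APPROX_NONE); k=max(cs,key=cv2.contourArea)
w=np.array([onz(d,*p[0],0.084)[:2] for p in k],np.float32); r=cv2.minAreaRect(w); print("door",r)
print("door z",np.median(P[...,2][m>0]))
h=(np.abs(P[...,2]-0.122)<0.012)&(P[...,0]>0.3)&(P[...,0]<0.6)&(np.abs(P[...,1])<0.15)
v,u=np.nonzero(h); print(len(v)); w=np.array([onz(d,a,b,0.124)[:2] for a,b in zip(u,v)],np.float32)
print("bar",cv2.minAreaRect(w), np.median(P[...,2][h]))
# tab: bright pixels right of door
hsv=cv2.cvtColor(d["image"],cv2.COLOR_BGR2HSV); t=(hsv[...,2]>150); t[:, :338]=0;t[:,365:]=0;t[:250]=0;t[275:]=0
v,u=np.nonzero(t); print("tab",u.min(),u.max(),v.min(),v.max(), onz(d,u.max(),np.median(v),0.092))
E
```

```text
[318.   2.   4.  34. 107.] [1.1979 0.0074 0.028 ] [ 1.602  0.014 -0.637]
[  7.8 111.4  20.1  41.3 311. ] [0.8864 0.7664 0.028 ] [ 0.898  0.789 -0.003]
[387.6 176.6  24.4  22.5 365. ] [ 0.7529 -0.1777  0.028 ] [ 0.733 -0.163  0.119]
[ 139.1  201.5   38.3   67.7 2193. ] [0.6715 0.4285 0.028 ] [0.677 0.438 0.002]
[399.7 239.6  23.   22.6 380. ] [ 0.5981 -0.21    0.028 ] [ 0.602 -0.213  0.002]
[454.8 250.3  22.6  21.9 371. ] [ 0.5761 -0.3444  0.028 ] [ 0.579 -0.35   0.003]
[451.  298.5  23.   22.  382. ] [ 0.4591 -0.336   0.028 ] [ 0.46  -0.344  0.001]
[132.4 314.9   4.4  41.  180. ] [0.3971 0.4273 0.028 ] [0.397 0.438 0.001]
[ 284.3  443.9   77.3   60.7 2585. ] [0.1086 0.0532 0.028 ] [0.197 0.04  0.302]
door ((0.5487464070320129, 0.06650707125663757), (0.23097962141036987, 0.26861217617988586), 84.25508880615234)
door z 0.08763353551163011
284
bar ((0.5420816540718079, 0.011771172285079956), (0.09567184001207352, 0.016212351620197296), 85.75177764892578) 0.12756768214967362
tab 338 354 258 266 [ 0.53566785 -0.09473333  0.092     ]
```

```bash
cat >> h.py <<'E'
def plan(wps, p=None, M=None):
    """wps: (pos, jaw angle deg or None, nrows[, pitch]) tool pointing down; prints rows"""
    s=get_state(); p=np.array(s["position"]) if p is None else np.array(p); M=rot(s) if M is None else M
    rows=[]
    for pos,ang,n in wps:
        if ang is None: T=M
        else:
            a=np.radians(ang); z=np.array([np.cos(a),np.sin(a),0]); x=np.array([0,0,-1.]); T=np.stack([x,np.cross(z,x),z],1)
            if abs(np.degrees(np.arccos(np.clip(M[:,2]@z,-1,1))))>91: T=np.stack([x,np.cross(-z,x),-z],1)
        dv=R.from_matrix(M.T@T).as_rotvec()/n; dp=(np.array(pos)-p)/n
        for i in range(n):
            rows.append((np.round(M.T@dp/0.12,3).tolist(),np.round(dv/(np.pi/2),3).tolist())); p=p+dp; M=M@R.from_rotvec(dv).as_matrix()
    for i,(a,b) in enumerate(rows): print(i,a,b)
E
python3 -c "
from h import *
plan([((.542,.012,.29),-5.5,16)])"
```

```text
0 [-0.031, 0.265, -0.202] [-0.044, -0.0, -0.0]
1 [-0.031, 0.278, -0.184] [-0.044, -0.0, -0.0]
2 [-0.031, 0.29, -0.164] [-0.044, -0.0, -0.0]
3 [-0.031, 0.301, -0.144] [-0.044, -0.0, -0.0]
4 [-0.031, 0.31, -0.123] [-0.044, -0.0, -0.0]
5 [-0.031, 0.318, -0.101] [-0.044, -0.0, -0.0]
6 [-0.031, 0.324, -0.079] [-0.044, -0.0, -0.0]
7 [-0.031, 0.329, -0.056] [-0.044, -0.0, -0.0]
8 [-0.031, 0.332, -0.034] [-0.044, -0.0, -0.0]
9 [-0.031, 0.333, -0.011] [-0.044, -0.0, -0.0]
10 [-0.031, 0.333, 0.012] [-0.044, -0.0, -0.0]
11 [-0.031, 0.332, 0.035] [-0.044, -0.0, -0.0]
12 [-0.031, 0.328, 0.058] [-0.044, -0.0, -0.0]
13 [-0.031, 0.324, 0.08] [-0.044, -0.0, -0.0]
14 [-0.031, 0.317, 0.103] [-0.044, -0.0, -0.0]
15 [-0.031, 0.31, 0.124] [-0.044, -0.0, -0.0]
```

Request:
{"name": "arm_command", "arguments": {"series": [{"dp": [-0.03,0.265,-0.2],"angular": [-0.044,0,0],"gripper": 85},{"dp": [-0.03,0.28,-0.18],"angular": [-0.044,0,0],"gripper": 85},{"dp": [-0.03,0.29,-0.165],"angular": [-0.044,0,0],"gripper": 85},{"dp": [-0.03,0.3,-0.145],"angular": [-0.044,0,0],"gripper": 85},{"dp": [-0.03,0.31,-0.125],"angular": [-0.044,0,0],"gripper": 85},{"dp": [-0.03,0.32,-0.1],"angular": [-0.044,0,0],"gripper": 85},{"dp": [-0.03,0.325,-0.08],"angular": [-0.044,0,0],"gripper": 85},{"dp": [-0.03,0.33,-0.055],"angular": [-0.044,0,0],"gripper": 85}]}}

```text
clock: 1.15
position: [0.3768, -0.2535, 0.2577]
ee_rot: [0.671, 0.222, 0.673, -0.218]
contact_force: [0.0, -0.2, 0.2]
width: 0.0848
```

```bash
python3 -c "
from h import *
st()
plan([((.542,.012,.29),-5.5,8)])"
```

```text
t 1.15 p [ 0.3768 -0.2535  0.2577] w 0.0848 F [ 0.  -0.2  0.2]
[[-0.002, 0.592, 0.806], [0.006, 0.806, -0.592], [-1.0, 0.003, -0.005]] [-0.748  0.079  1.69   0.003  1.377 -0.115]
0 [-0.032, 0.325, -0.025] [-0.043, -0.0, -0.0]
1 [-0.033, 0.326, -0.003] [-0.043, -0.0, -0.0]
2 [-0.033, 0.325, 0.019] [-0.043, -0.0, -0.0]
3 [-0.033, 0.323, 0.04] [-0.043, -0.0, -0.0]
4 [-0.033, 0.32, 0.062] [-0.043, -0.0, -0.0]
5 [-0.033, 0.315, 0.083] [-0.043, -0.0, -0.0]
6 [-0.033, 0.309, 0.104] [-0.043, -0.0, -0.0]
7 [-0.034, 0.301, 0.125] [-0.043, -0.0, -0.0]
```

Tracking is nearly exact.

Request:
{"name": "arm_command", "arguments": {"series": [{"dp": [-0.033,0.325,-0.025],"angular": [-0.043,0,0],"gripper": 85},{"dp": [-0.033,0.325,-0.003],"angular": [-0.043,0,0],"gripper": 85},{"dp": [-0.033,0.325,0.02],"angular": [-0.043,0,0],"gripper": 85},{"dp": [-0.033,0.323,0.04],"angular": [-0.043,0,0],"gripper": 85},{"dp": [-0.033,0.32,0.062],"angular": [-0.043,0,0],"gripper": 85},{"dp": [-0.033,0.315,0.083],"angular": [-0.043,0,0],"gripper": 85},{"dp": [-0.033,0.31,0.104],"angular": [-0.043,0,0],"gripper": 85},{"dp": [-0.033,0.3,0.125],"angular": [-0.043,0,0],"gripper": 85}]}}

```text
clock: 2.15
position: [0.5426, 0.0236, 0.2899]
ee_rot: [0.705, 0.028, 0.708, -0.024]
contact_force: [0.3, 0.1, -0.4]
width: 0.0847
```

Run:
```python
from h import *
s=st()
d=cam("wrist"); cv2.imwrite("pics/w1.png",d["image"]); print(np.round(d["c2w"],3).tolist())
P=pts(d); h=(np.abs(P[...,2]-0.122)<0.01)&(P[...,0]>0.45)&(P[...,0]<0.62)&(np.abs(P[...,1])<0.12)&(d["depth"]>0)
v,u=np.nonzero(h); print(len(v), np.median(P[...,2][h]))
w=np.array([onz(d,a,b,0.124)[:2] for a,b in zip(u,v)],np.float32); print("bar",cv2.minAreaRect(w))
```

```text
t 2.15 p [0.5426 0.0236 0.2899] w 0.0847 F [ 0.3  0.1 -0.4]
[[-0.004, 0.074, 0.997], [0.006, 0.997, -0.074], [-1.0, 0.005, -0.005]] [-0.088  0.202  1.462  0.005  1.482 -0.015]
[[0.997, 0.071, 0.023, 0.547], [-0.075, 0.964, 0.254, 0.088], [-0.004, -0.255, 0.967, 0.433], [0.0, 0.0, 0.0, 1.0]]
2123 0.12823616991337883
bar ((0.5417037606239319, 0.011002961546182632), (0.09699241816997528, 0.017418013885617256), 85.74714660644531)
```

View pics/w1.png

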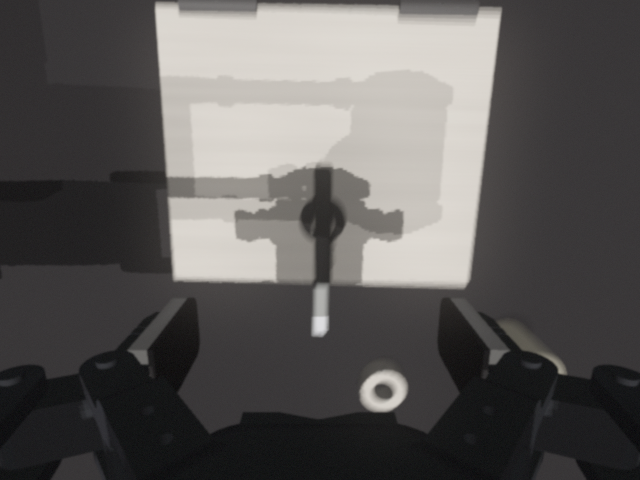

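The wrist view shows the bar with its hub at (322,220), the tab end at (319,330), and the door's front corners at (174,280) and (470,288). Bar centre agrees with the top view. Next: yaw from the corners, then the descent.

Run:
```python
from h import *
d=cam("wrist")
g=cv2.cvtColor(d["image"],cv2.COLOR_BGR2GRAY)
c=[np.array(onz(d,u,v,.084))[:2] for u,v in ((174,280),(470,288),(499,9),(157,4))]
print(np.round(c,4))
for a,b in ((0,1),(3,2),(0,3),(1,2)): e=c[b]-c[a]; print(np.linalg.norm(e),np.degrees(np.arctan2(e[1],e[0])))
print("tabtip",onz(d,319,336,.081), onz(d,321,284,.092), onz(d,320,318,.092))
print("hub",onz(d,322,220,.104))
plan([((.542,.011,.15),-5,5),((.542,.011,.097),-5,3)])
```

```text
[[ 0.4062 -0.0297]
 [ 0.679  -0.0567]
 [ 0.6962  0.1759]
 [ 0.4295  0.1983]]
0.27414059420884185 -5.660856043722582
0.2676337298743312 -4.808003498222585
0.22915082186595986 84.16718719598327
0.23320674832099217 85.77626264202297
tabtip [ 0.53570435 -0.09750125  0.081     ] [ 0.54153361 -0.04001858  0.092     ] [ 0.53831209 -0.0733621   0.092     ]
hub [0.5465325  0.02145032 0.104     ]
0 [0.233, -0.026, -0.001] [0.002, -0.0, -0.001]
1 [0.233, -0.026, -0.001] [0.002, -0.0, -0.001]
2 [0.233, -0.025, -0.001] [0.002, -0.0, -0.001]
3 [0.233, -0.025, -0.001] [0.002, -0.0, -0.001]
4 [0.233, -0.025, -0.001] [0.002, -0.0, -0.001]
5 [0.147, -0.0, -0.0] [-0.0, 0.0, -0.0]
6 [0.147, -0.0, -0.0] [-0.0, 0.0, -0.0]
7 [0.147, -0.0, -0.0] [-0.0, 0.0, -0.0]
```

Request:
{"name": "arm_command", "arguments": {"series": [{"dp": [0.233,-0.02,0],"angular": [0,0,0],"gripper": 45},{"dp": [0.233,-0.02,0],"angular": [0,0,0],"gripper": 45},{"dp": [0.233,-0.02,0],"angular": [0,0,0],"gripper": 45},{"dp": [0.233,-0.02,0],"angular": [0,0,0],"gripper": 45},{"dp": [0.233,-0.02,0],"angular": [0,0,0],"gripper": 45},{"dp": [0.147,0,0],"angular": [0,0,0],"gripper": 45},{"dp": [0.147,0,0],"angular": [0,0,0],"gripper": 45},{"dp": [0.13,0,0],"angular": [0,0,0],"gripper": 45}]}}

```text
clock: 3.25
position: [0.5393, 0.0106, 0.0927]
ee_rot: [0.705, 0.028, 0.709, -0.025]
contact_force: [0.6, -0.2, -0.2]
width: 0.0451
```

Request:
{"name": "arm_command", "arguments": {"series": [{"dp": [0,0,0],"angular": [0,0,0],"gripper": 5},{"dp": [0,0,0],"angular": [0,0,0],"gripper": 5},{"dp": [0,0,0],"angular": [0,0,0],"gripper": 5},{"dp": [0,0,0],"angular": [0,0,0],"gripper": 5},{"dp": [0,0,0],"angular": [0,0,0],"gripper": 5},{"dp": [0,0,0],"angular": [-0.03,0,0],"gripper": 5},{"dp": [0,0,0],"angular": [-0.08,0,0],"gripper": 5},{"dp": [0,0,0],"angular": [-0.08,0,0],"gripper": 5}], "grip_force": 60}}

```text
clock: 4.25
position: [0.5433, 0.0098, 0.0929]
ee_rot: [0.704, -0.078, 0.701, 0.082]
contact_force: [2.3, 2.7, -4.3]
width: 0.016
```

```bash
python3 -c "
from h import *
st()"
```

```text
t 4.25 p [0.5433 0.0098 0.0929] w 0.016 F [ 2.3  2.7 -4.3]
[[0.003, -0.225, 0.974], [0.005, 0.974, 0.225], [-1.0, 0.005, 0.004]] [-0.114  0.342  1.782  0.007  1.015 -0.344]
```

Request:
{"name": "arm_command", "arguments": {"series": [{"dp": [0,0,0],"angular": [-0.09,0,0],"gripper": 5},{"dp": [0,0,0],"angular": [-0.09,0,0],"gripper": 5},{"dp": [0,0,0],"angular": [-0.09,0,0],"gripper": 5},{"dp": [0,0,0],"angular": [-0.09,0,0],"gripper": 5},{"dp": [0,0,0],"angular": [-0.09,0,0],"gripper": 5},{"dp": [0,0,0],"angular": [-0.09,0,0],"gripper": 5},{"dp": [0,0,0],"angular": [-0.09,0,0],"gripper": 5},{"dp": [0,0,0],"angular": [-0.08,0,0],"gripper": 5}]}}

```text
clock: 5.25
position: [0.5449, 0.0115, 0.0956]
ee_rot: [0.548, -0.451, 0.542, 0.45]
contact_force: [3.4, 3.6, -6.7]
width: 0.0162
```

```bash
python3 -c "
from h import *
s=st(); print(s['moment'],s['contact_force'])"
```

```text
t 5.25 p [0.5449 0.0115 0.0956] w 0.0162 F [ 3.4  3.6 -6.7]
[[0.008, -0.982, 0.189], [0.006, 0.189, 0.982], [-1.0, -0.006, 0.007]] [-0.111  0.339  1.779  0.008  1.017 -1.496]
[-0.51658811 -0.04477776 -0.02682607] [ 3.44337939  3.64269591 -6.69471149]
```

Request:
{"name": "arm_command", "arguments": {"series": [{"dp": [0,0,0],"angular": [-0.06,0,0],"gripper": 5},{"dp": [0,0,0],"angular": [0,0,0],"gripper": 5},{"dp": [0,0,0],"angular": [0,0,0],"gripper": 45},{"dp": [0,0,0],"angular": [0,0,0],"gripper": 45},{"dp": [-0.15,0,0],"angular": [0,0,0],"gripper": 45},{"dp": [-0.25,0,0],"angular": [0,0,0],"gripper": 45},{"dp": [-0.25,0,0],"angular": [0,0,0],"gripper": 45},{"dp": [-0.2,0,0],"angular": [0,0,0],"gripper": 45}]}}

```text
clock: 6.25
position: [0.5419, 0.0099, 0.2013]
ee_rot: [0.526, -0.475, 0.522, 0.475]
contact_force: [0.9, 0.4, -0.1]
width: 0.045
```

```bash
python3 -c "
from h import *
st()
plan([((.5345,-.0727,.17),-5,12),((.5345,-.0727,.069),-5,4)])"
```

```text
t 6.25 p [0.5419 0.0099 0.2013] w 0.045 F [ 0.9  0.4 -0.1]
[[0.004, -0.995, 0.098], [0.004, 0.098, 0.995], [-1.0, -0.004, 0.004]] [-0.113  0.243  1.628  0.004  1.267 -1.587]
0 [0.021, -0.0, -0.058] [0.083, 0.0, -0.0]
1 [0.022, -0.008, -0.057] [0.083, 0.0, -0.0]
2 [0.022, -0.015, -0.056] [0.083, 0.0, -0.0]
3 [0.022, -0.022, -0.053] [0.083, 0.0, -0.0]
4 [0.022, -0.029, -0.05] [0.083, 0.0, -0.0]
5 [0.022, -0.035, -0.046] [0.083, 0.0, -0.0]
6 [0.022, -0.041, -0.041] [0.083, 0.0, -0.0]
7 [0.022, -0.046, -0.035] [0.083, 0.0, -0.0]
8 [0.022, -0.05, -0.029] [0.083, 0.0, -0.0]
9 [0.022, -0.053, -0.022] [0.083, 0.0, -0.0]
10 [0.022, -0.056, -0.015] [0.083, 0.0, -0.0]
11 [0.022, -0.057, -0.008] [0.083, 0.0, -0.0]
12 [0.21, -0.0, -0.0] [0.0, -0.0, 0.0]
13 [0.21, -0.0, -0.0] [0.0, -0.0, 0.0]
14 [0.21, -0.0, -0.0] [0.0, -0.0, 0.0]
15 [0.21, -0.0, -0.0] [0.0, -0.0, 0.0]
```

Request:
{"name": "arm_command", "arguments": {"series": [{"dp": [0,0,-0.058],"angular": [0.083,0,0],"gripper": 45},{"dp": [0,-0.008,-0.057],"angular": [0.083,0,0],"gripper": 45},{"dp": [0,-0.015,-0.056],"angular": [0.083,0,0],"gripper": 45},{"dp": [0,-0.022,-0.053],"angular": [0.083,0,0],"gripper": 45},{"dp": [0,-0.029,-0.05],"angular": [0.083,0,0],"gripper": 45},{"dp": [0,-0.035,-0.046],"angular": [0.083,0,0],"gripper": 45},{"dp": [0,-0.041,-0.041],"angular": [0.083,0,0],"gripper": 45},{"dp": [0,-0.046,-0.035],"angular": [0.083,0,0],"gripper": 45}]}}

```text
clock: 7.25
position: [0.5357, -0.0486, 0.2087]
ee_rot: [0.698, -0.138, 0.689, 0.136]
contact_force: [0.0, -0.1, 0.2]
width: 0.0449
```

Run:
```python
from h import *
st(); d=cam("top"); P=pts(d)
h=(np.abs(P[...,2]-0.127)<0.012)&(P[...,0]>0.4)&(P[...,0]<0.65)&(P[...,1]>0)&(P[...,1]<.03)
v,u=np.nonzero(h); w=np.array([onz(d,a,b,0.124)[:2] for a,b in zip(u,v)],np.float32); print("bar",cv2.minAreaRect(w))
d=cam("wrist"); cv2.imwrite("pics/w2.png",d["image"])
plan([((.5345,-.0727,.16),-5,4),((.5345,-.0727,.069),-5,4)])
```

```text
t 7.25 p [ 0.5357 -0.0486  0.2087] w 0.0449 F [ 0.  -0.1  0.2]
[[0.014, -0.38, 0.925], [0.0, 0.925, 0.38], [-1.0, -0.005, 0.013]] [-0.222  0.227  1.631  0.003  1.271 -0.613]Traceback (most recent call last):
  File "<stdin>", line 4, in <module>
cv2.error: OpenCV(4.12.0) /io/opencv/modules/imgproc/src/convhull.cpp:143: error: (-215:Assertion failed) total >= 0 && (depth == CV_32F || depth == CV_32S) in function 'convexHull'
```

Run:
```python
from h import *
d=cam("wrist"); cv2.imwrite("pics/w2.png",d["image"])
plan([((.5345,-.0727,.16),-5,4),((.5345,-.0727,.069),-5,4)])
```

```text
0 [0.101, -0.044, -0.023] [0.077, 0.002, 0.0]
1 [0.101, -0.047, -0.017] [0.077, 0.002, 0.0]
2 [0.102, -0.048, -0.011] [0.077, 0.002, 0.0]
3 [0.102, -0.049, -0.005] [0.077, 0.002, 0.0]
4 [0.19, 0.0, 0.0] [0.0, 0.0, 0.0]
5 [0.19, 0.0, 0.0] [0.0, 0.0, 0.0]
6 [0.19, 0.0, 0.0] [0.0, 0.0, 0.0]
7 [0.19, 0.0, 0.0] [0.0, 0.0, 0.0]
```

View pics/w2.png

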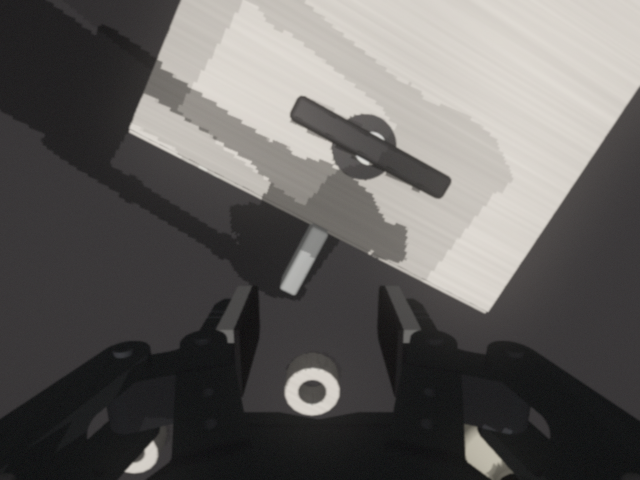

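The bar (300,105)–(440,185) now lies parallel to the door edge, so the latch is released. The tab at (303,262) is in view. Next I go down on it.

Request:
{"name": "arm_command", "arguments": {"series": [{"dp": [0.1,-0.044,-0.023],"angular": [0.077,0,0],"gripper": 45},{"dp": [0.1,-0.047,-0.017],"angular": [0.077,0,0],"gripper": 45},{"dp": [0.1,-0.048,-0.011],"angular": [0.077,0,0],"gripper": 45},{"dp": [0.1,-0.049,-0.005],"angular": [0.077,0,0],"gripper": 45},{"dp": [0.12,0,0],"angular": [0,0,0],"gripper": 45},{"dp": [0,0,0],"angular": [0,0,0],"gripper": 45},{"dp": [0,0,0],"angular": [0,0,0],"gripper": 45},{"dp": [0,0,0],"angular": [0,0,0],"gripper": 45}]}}

```text
clock: 8.35
position: [0.5354, -0.072, 0.1471]
ee_rot: [0.713, 0.032, 0.7, -0.031]
contact_force: [-1.1, -0.3, 0.2]
width: 0.0447
```

Run:
```python
from h import *
st(); d=cam("wrist")
cv2.imwrite("pics/w3.png",d["image"])
plan([((.5345,-.0727,.069),-5,4)])
```

```text
t 8.35 p [ 0.5354 -0.072   0.1471] w 0.0447 F [-1.1 -0.3  0.2]
[[0.018, 0.089, 0.996], [0.0, 0.996, -0.089], [-1.0, 0.002, 0.018]] [-0.266  0.277  1.726  0.005  1.122 -0.179]
0 [0.163, -0.002, -0.005] [-0.0, 0.003, -0.0]
1 [0.163, -0.002, -0.004] [-0.0, 0.003, -0.0]
2 [0.163, -0.002, -0.003] [-0.0, 0.003, -0.0]
3 [0.163, -0.002, -0.003] [-0.0, 0.003, -0.0]
```

View pics/w3.png

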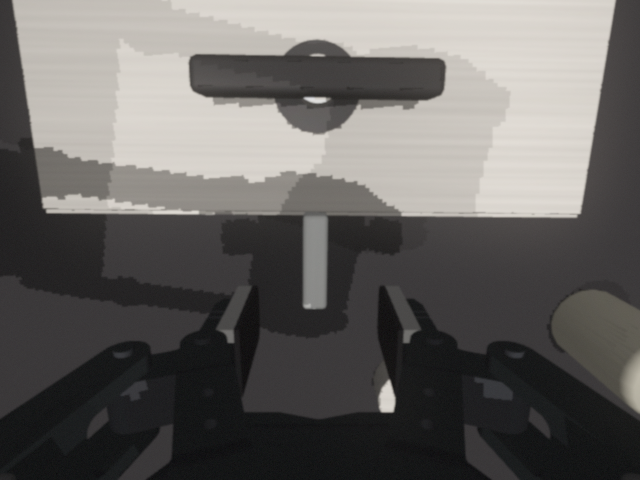

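The tab (315,262) is centred between the fingers and aligned with them. I'll go down and pinch it.

Request:
{"name": "arm_command", "arguments": {"series": [{"dp": [0.163,0,-0.004],"angular": [0,0,0],"gripper": 45},{"dp": [0.163,0,-0.004],"angular": [0,0,0],"gripper": 45},{"dp": [0.163,0,-0.004],"angular": [0,0,0],"gripper": 45},{"dp": [0.15,0,-0.004],"angular": [0,0,0],"gripper": 45},{"dp": [0,0,0],"angular": [0,0,0],"gripper": 4},{"dp": [0,0,0],"angular": [0,0,0],"gripper": 4},{"dp": [0,0,0],"angular": [0,0,0],"gripper": 4},{"dp": [0,0,0],"angular": [0,0,0],"gripper": 4}], "grip_force": 35}}

```text
clock: 9.4
position: [0.5349, -0.0719, 0.0726]
ee_rot: [0.713, 0.03, 0.7, -0.031]
contact_force: [-0.8, -0.3, -1.4]
width: 0.0116
```

```bash
cat >> h.py <<'E'
uy=np.array([0.089,0.996,0]); H=np.array([0.5567,0.1763,0.081])
def tabp(th,r=0.25): return H-r*np.cos(th)*uy+np.array([0,0,r*np.sin(th)])
def arc(ths,off):
    s=get_state(); M=rot(s); p=np.array(s["position"])
    for th in ths:
        q=tabp(th)+off; print(round(th,2),np.round(M.T@(q-p)/0.12,3).tolist()); p=q
E
python3 - <<'E'
from h import *
s=st(); print(tabp(0.03))
arc(np.linspace(0.03,1.95,25)[1:],np.array([0,0,-.019]))
E
```

```text
t 9.4 p [ 0.5349 -0.0719  0.0726] w 0.0116 F [-0.8 -0.3 -1.4]
[[0.019, 0.086, 0.996], [-0.001, 0.996, -0.086], [-1.0, 0.001, 0.019]] [-0.265  0.353  1.828  0.005  0.942 -0.182]
[ 0.53446001 -0.07258796  0.08849888]
0.11 [-0.14, 0.005, -0.0]
0.19 [-0.165, 0.025, 0.003]
0.27 [-0.162, 0.038, 0.003]
0.35 [-0.159, 0.051, 0.003]
0.43 [-0.154, 0.063, 0.003]
0.51 [-0.148, 0.076, 0.003]
0.59 [-0.142, 0.087, 0.003]
0.67 [-0.135, 0.098, 0.003]
0.75 [-0.126, 0.109, 0.003]
0.83 [-0.117, 0.118, 0.003]
0.91 [-0.107, 0.127, 0.002]
0.99 [-0.097, 0.136, 0.002]
1.07 [-0.086, 0.143, 0.002]
1.15 [-0.074, 0.149, 0.002]
1.23 [-0.062, 0.155, 0.002]
1.31 [-0.049, 0.159, 0.001]
1.39 [-0.036, 0.163, 0.001]
1.47 [-0.023, 0.165, 0.001]
1.55 [-0.01, 0.166, 0.001]
1.63 [0.003, 0.167, 0.0]
1.71 [0.017, 0.166, 0.0]
1.79 [0.03, 0.164, -0.0]
1.87 [0.043, 0.161, -0.0]
1.95 [0.056, 0.157, -0.001]
```

Request:
{"name": "arm_command", "arguments": {"series": [{"dp": [-0.14,0.005,0],"angular": [0,0,0],"gripper": 4},{"dp": [-0.165,0.025,0.003],"angular": [0,0,0],"gripper": 4},{"dp": [-0.162,0.038,0.003],"angular": [0,0,0],"gripper": 4},{"dp": [-0.159,0.05,0.003],"angular": [0,0,0],"gripper": 4},{"dp": [-0.154,0.063,0.003],"angular": [0,0,0],"gripper": 4},{"dp": [-0.148,0.076,0.003],"angular": [0,0,0],"gripper": 4},{"dp": [-0.142,0.087,0.003],"angular": [0,0,0],"gripper": 4},{"dp": [-0.135,0.098,0.003],"angular": [0,0,0],"gripper": 4}]}}

```text
clock: 10.4
position: [0.5405, -0.0165, 0.2181]
ee_rot: [0.713, 0.032, 0.7, -0.03]
contact_force: [3.2, 1.0, -6.3]
width: 0.0115
```

Run:
```python
from h import *
s=st(); print(tabp(0.67)+[0,0,-.019]); th=np.arctan2(s["position"][2]+.019-.081,-(s["position"]-H)@uy); print(th)
arc(np.linspace(th,1.95,17)[1:],np.array([0,0,-.019]))
```

```text
t 10.4 p [ 0.5405 -0.0165  0.2181] w 0.0115 F [ 3.2  1.  -6.3]
[[0.019, 0.087, 0.996], [0.002, 0.996, -0.087], [-1.0, 0.004, 0.019]] [-0.163  0.222  1.614  0.005  1.287 -0.077]
[ 0.53925997 -0.01887159  0.2172465 ]
0.6786319448501505
0.76 [-0.132, 0.1, -0.006]
0.84 [-0.115, 0.119, 0.002]
0.92 [-0.105, 0.128, 0.002]
1.0 [-0.095, 0.136, 0.002]
1.08 [-0.084, 0.143, 0.002]
1.16 [-0.072, 0.149, 0.002]
1.23 [-0.06, 0.154, 0.001]
1.31 [-0.048, 0.158, 0.001]
1.39 [-0.035, 0.162, 0.001]
1.47 [-0.022, 0.164, 0.001]
1.55 [-0.009, 0.165, 0.0]
1.63 [0.004, 0.165, 0.0]
1.71 [0.017, 0.165, -0.0]
1.79 [0.03, 0.163, -0.0]
1.87 [0.043, 0.16, -0.001]
1.95 [0.056, 0.156, -0.001]
```

Request:
{"name": "arm_command", "arguments": {"series": [{"dp": [-0.13,0.1,0],"angular": [0,0,0],"gripper": 4},{"dp": [-0.115,0.119,0.002],"angular": [0,0,0],"gripper": 4},{"dp": [-0.105,0.128,0.002],"angular": [0,0,0],"gripper": 4},{"dp": [-0.095,0.136,0.002],"angular": [0,0,0],"gripper": 4},{"dp": [-0.084,0.143,0.002],"angular": [0,0,0],"gripper": 4},{"dp": [-0.072,0.149,0.002],"angular": [0,0,0],"gripper": 4},{"dp": [-0.06,0.154,0.001],"angular": [0,0,0],"gripper": 4},{"dp": [-0.048,0.158,0.001],"angular": [0,0,0],"gripper": 4}]}}

```text
clock: 11.4
position: [0.5543, 0.1207, 0.3059]
ee_rot: [0.714, 0.031, 0.699, -0.03]
contact_force: [6.4, -0.5, -11.1]
width: 0.0117
```

Run:
```python
from h import *
s=st(); th=np.arctan2(s["position"][2]+.019-.081,-(s["position"]-H)@uy); print(th)
arc(np.linspace(th,1.95,9)[1:],np.array([0,0,-.019]))
```

```text
t 11.4 p [0.5543 0.1207 0.3059] w 0.0117 F [  6.4  -0.5 -11.1]
[[0.021, 0.087, 0.996], [0.0, 0.996, -0.087], [-1.0, 0.002, 0.021]] [ 0.093  0.221  1.399 -0.002  1.501  0.18 ]
1.3465557646565547
1.42 [-0.028, 0.155, -0.021]
1.5 [-0.017, 0.156, 0.001]
1.57 [-0.005, 0.157, 0.0]
1.65 [0.007, 0.157, 0.0]
1.72 [0.018, 0.156, -0.0]
1.8 [0.03, 0.154, -0.0]
1.87 [0.042, 0.151, -0.001]
1.95 [0.053, 0.148, -0.001]
```

Request:
{"name": "arm_command", "arguments": {"series": [{"dp": [-0.02,0.155,-0.015],"angular": [0,0,0],"gripper": 4},{"dp": [-0.015,0.156,0],"angular": [0,0,0],"gripper": 4},{"dp": [-0.005,0.157,0],"angular": [0,0,0],"gripper": 4},{"dp": [0.007,0.157,0],"angular": [0,0,0],"gripper": 4},{"dp": [0.018,0.156,0],"angular": [0,0,0],"gripper": 4},{"dp": [0.03,0.154,0],"angular": [0,0,0],"gripper": 4},{"dp": [0.042,0.151,0],"angular": [0,0,0],"gripper": 4},{"dp": [0.05,0.145,0],"angular": [0,0,0],"gripper": 4}]}}

```text
clock: 12.4
position: [0.5696, 0.2674, 0.2962]
ee_rot: [0.716, 0.026, 0.696, -0.04]
contact_force: [4.3, -3.4, -5.8]
width: 0.0119
```

Run:
```python
from h import *
s=st(); th=np.arctan2(s["position"][2]+.019-.081,-(s["position"]-H)@uy); print(th)
```

```text
t 12.4 p [0.5696 0.2674 0.2962] w 0.0119 F [ 4.3 -3.4 -5.8]
[[0.027, 0.094, 0.995], [-0.022, 0.995, -0.093], [-0.999, -0.02, 0.029]] [ 0.346  0.325  1.277 -0.03   1.522  0.441]
1.944660886755658
```

Request:
{"name": "arm_command", "arguments": {"series": [{"dp": [0,0,0],"angular": [0,0,0],"gripper": 40},{"dp": [0,0,0],"angular": [0,0,0],"gripper": 40},{"dp": [0,0,0],"angular": [0,0,0],"gripper": 40},{"dp": [-0.2,0,0],"angular": [0,0,0],"gripper": 40},{"dp": [-0.3,0,0],"angular": [0,0,0],"gripper": 40},{"dp": [-0.3,0,0],"angular": [0,0,0],"gripper": 40},{"dp": [0,-0.3,0],"angular": [0,0,0],"gripper": 70},{"dp": [0,-0.4,0],"angular": [0,0,0],"gripper": 85}]}}

```text
clock: 13.4
position: [0.5576, 0.1875, 0.404]
ee_rot: [0.719, 0.026, 0.693, -0.037]
contact_force: [0.7, -1.3, 0.1]
width: 0.0745
```

Run:
```python
from h import *
st()
plan([((.58,-.18,.26),-5,8)])
```

```text
t 13.4 p [0.5576 0.1875 0.404 ] w 0.0745 F [ 0.7 -1.3  0.1]
[[0.036, 0.089, 0.995], [-0.016, 0.996, -0.088], [-0.999, -0.013, 0.038]] [ 0.221  0.238  1.145 -0.024  1.727  0.306]
0 [0.157, -0.377, 0.051] [-0.0, 0.003, 0.001]
1 [0.156, -0.377, 0.052] [-0.0, 0.003, 0.001]
2 [0.155, -0.378, 0.053] [-0.0, 0.003, 0.001]
3 [0.154, -0.378, 0.053] [-0.0, 0.003, 0.001]
4 [0.153, -0.378, 0.054] [-0.0, 0.003, 0.001]
5 [0.153, -0.379, 0.055] [-0.0, 0.003, 0.001]
6 [0.152, -0.379, 0.055] [-0.0, 0.003, 0.001]
7 [0.151, -0.379, 0.056] [-0.0, 0.003, 0.001]
```

Request:
{"name": "arm_command", "arguments": {"series": [{"dp": [0.155,-0.378,0.052],"angular": [0,0.003,0],"gripper": 85},{"dp": [0.155,-0.378,0.052],"angular": [0,0.003,0],"gripper": 85},{"dp": [0.155,-0.378,0.052],"angular": [0,0.003,0],"gripper": 85},{"dp": [0.155,-0.378,0.052],"angular": [0,0.003,0],"gripper": 85},{"dp": [0.155,-0.378,0.052],"angular": [0,0.003,0],"gripper": 85},{"dp": [0.155,-0.378,0.052],"angular": [0,0.003,0],"gripper": 85},{"dp": [0.155,-0.378,0.052],"angular": [0,0.003,0],"gripper": 85},{"dp": [0.155,-0.378,0.052],"angular": [0,0.003,0],"gripper": 85}]}}

```text
clock: 14.4
position: [0.5779, -0.1938, 0.2689]
ee_rot: [0.714, 0.028, 0.699, -0.037]
contact_force: [0.1, 0.0, 0.4]
width: 0.0846
```

Run:
```python
from h import *
st(); d=cam("top"); cv2.imwrite("pics/t2.png",cv2.resize(d["image"][150:350,190:510],None,fx=2.5,fy=2.5,interpolation=cv2.INTER_CUBIC))
for r in rings(d):
    if 330<r[5]<420: print(np.round(r[1:6],1),np.round(r[6],4))
d=cam("wrist"); cv2.imwrite("pics/w4.png",d["image"])
for r in rings(d,amin=500): print(np.round(r[1:6],1),np.round(r[6],4))
```

```text
t 14.4 p [ 0.5779 -0.1938  0.2689] w 0.0846 F [0.1 0.  0.4]
[[0.02, 0.092, 0.996], [-0.013, 0.996, -0.092], [-1.0, -0.011, 0.021]] [-0.436  0.298  1.381 -0.003  1.439 -0.343]
[387.5 176.7  24.4  22.7 367. ] [ 0.7527 -0.1775  0.028 ]
[451.3 298.3  23.3  22.6 395. ] [ 0.4597 -0.3366  0.028 ]
[269.5 471.5  43.   15.  399. ] [0.0453 0.0856 0.028 ]
[   319.5    216.     639.     432.  197680. ] [ 0.5791 -0.2206  0.028 ]
[ 203.2  179.2  142.9   78.1 9786. ] [ 0.474  -0.1745  0.028 ]
[  77.  462.   52.   34. 1112.] [ 0.2727 -0.4822  0.028 ]
```

View pics/t2.png

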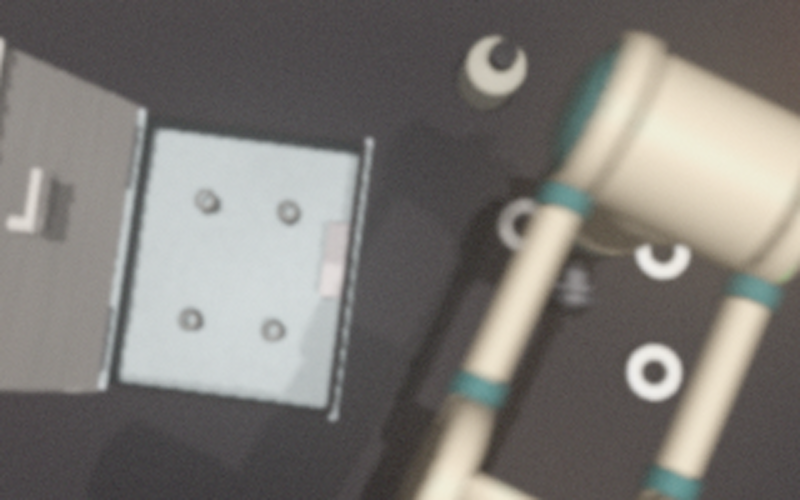

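View pics/w4.png

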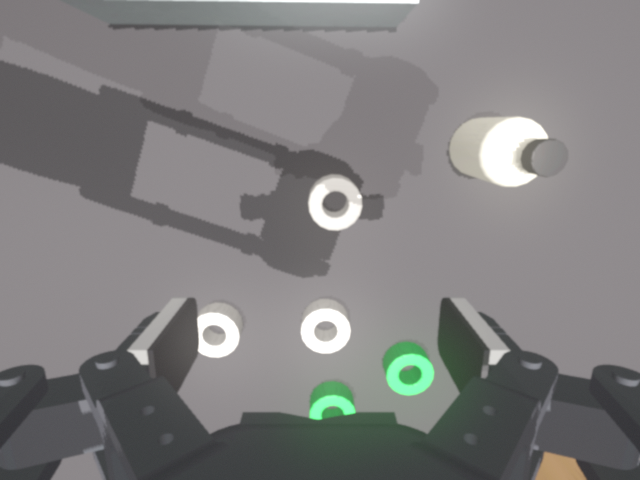

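Top crop: the door is open, and the four post tops are at crop (207,202), (289,213), (191,320), (273,330). The wrist view shows steel rings at (336,203), (325,326), (217,333) and green look-alikes at (409,372), (332,405). The steel-coloured plain rings fit the description; the green ones don't.

```bash
cat >> h.py <<'E'
def wr(d,z=0.028,th=190):
    """bright low-saturation ring tops in the wrist image -> world centre, diameter"""
    hsv=cv2.cvtColor(d["image"],cv2.COLOR_BGR2HSV); m=((hsv[...,2]>th)&(hsv[...,1]<40)).astype(np.uint8)
    m=cv2.morphologyEx(m,cv2.MORPH_OPEN,np.ones((3,3),np.uint8))
    cs,hi=cv2.findContours(m,cv2.RETR_CCOMP,cv2.CHAIN_APPROX_NONE)
    for i,k in enumerate(cs):
        c=hi[0][i][2]
        if hi[0][i][3]<0 and c>=0 and 300<cv2.contourArea(k)<20000 and cv2.contourArea(cs[c])>60:
            (u,v),(a,b),_=cv2.fitEllipse(k); (ui,vi),(ai,bi),_=cv2.fitEllipse(cs[c])
            w=np.array([onz(d,*p[0],z)[:2] for p in k],np.float32); (x,y),r=cv2.minEnclosingCircle(w)
            print("px",round(u),round(v),"world",np.round([x,y],4),"dia",round(2*r,4),"hole c",np.round(onz(d,ui,vi,z)[:2],4),"ell c",np.round(onz(d,u,v,z)[:2],4))
E
python3 - <<'E'
from h import *
d=cam("wrist"); wr(d)
t=cam("top"); g=cv2.cvtColor(t["image"],cv2.COLOR_BGR2GRAY)
q=np.array([onz(t,190+u/2.5,150+v/2.5,.048)[:2] for u,v in ((289,213),(273,330),(207,202),(191,320))]); print(np.round(q,4), q.mean(0))
print(q[0]-q[1],q[2]-q[3],q[2]-q[0],q[3]-q[1])
C=(H-.11*uy)[:2]; ux=np.array([.996,-.089]); print("pred",C,[np.round(C+a*ux+b*uy[:2],4).tolist() for b in(-.04,.04) for a in(.058,-.058)])
E
```

```text
px 217 338 world [ 0.4567 -0.3363] dia 0.0555 hole c [ 0.4566 -0.336 ] ell c [ 0.4592 -0.3363]
px 326 334 world [ 0.5738 -0.3437] dia 0.056 hole c [ 0.5737 -0.3436] ell c [ 0.5737 -0.3435]
px 336 208 world [ 0.5954 -0.2104] dia 0.0534 hole c [ 0.5954 -0.2094] ell c [ 0.5952 -0.2096]
[[0.5995 0.0191]
 [0.4875 0.0306]
 [0.6077 0.0979]
 [0.4946 0.1087]] [0.54734    0.06406051]
[ 0.1119896  -0.01152942] [ 0.11302845 -0.0108237 ] [0.00812541 0.07877746] [0.00708656 0.07807174]
pred [0.54691 0.06674] [[0.6011, 0.0217], [0.4856, 0.0321], [0.6082, 0.1014], [0.4927, 0.1117]]
```

Run:
```python
from h import *
plan([((.5955,-.2097,.07),-5,5),((.5955,-.2097,.006),-5,3)])
```

```text
0 [0.331, -0.022, 0.026] [-0.001, 0.002, 0.001]
1 [0.331, -0.023, 0.027] [-0.001, 0.002, 0.001]
2 [0.331, -0.023, 0.028] [-0.001, 0.002, 0.001]
3 [0.331, -0.024, 0.03] [-0.001, 0.002, 0.001]
4 [0.331, -0.025, 0.031] [-0.001, 0.002, 0.001]
5 [0.178, 0.0, -0.0] [0.0, 0.0, -0.0]
6 [0.178, 0.0, -0.0] [0.0, 0.0, -0.0]
7 [0.178, 0.0, -0.0] [0.0, 0.0, -0.0]
```

Request:
{"name": "arm_command", "arguments": {"series": [{"dp": [0.33,-0.022,0.026],"angular": [-0.001,0.002,0.001],"gripper": 85},{"dp": [0.33,-0.023,0.027],"angular": [-0.001,0.002,0.001],"gripper": 85},{"dp": [0.33,-0.023,0.028],"angular": [-0.001,0.002,0.001],"gripper": 85},{"dp": [0.33,-0.024,0.03],"angular": [-0.001,0.002,0.001],"gripper": 85},{"dp": [0.32,-0.025,0.031],"angular": [-0.001,0.002,0.001],"gripper": 85},{"dp": [0.16,0,0],"angular": [0,0,0],"gripper": 85},{"dp": [0.1,0,0],"angular": [0,0,0],"gripper": 85},{"dp": [0,0,0],"angular": [0,0,0],"gripper": 85}]}}

```text
clock: 15.6
position: [0.605, -0.2022, 0.0476]
ee_rot: [0.715, 0.025, 0.698, -0.029]
contact_force: [0.2, 0.3, -0.7]
width: 0.0852
```

Run:
```python
from h import *
st(); plan([((.5955,-.2097,.006),-5,2)])
```

```text
t 15.6 p [ 0.605  -0.2022  0.0476] w 0.0852 F [ 0.2  0.3 -0.7]
[[0.024, 0.077, 0.997], [-0.006, 0.997, -0.077], [-1.0, -0.004, 0.024]] [-0.434  0.501  1.637  0.006  0.979 -0.36 ]
0 [0.173, -0.033, -0.041] [0.003, 0.008, 0.001]
1 [0.173, -0.034, -0.039] [0.003, 0.008, 0.001]
```

Request:
{"name": "arm_command", "arguments": {"series": [{"dp": [0.1,-0.033,-0.045],"angular": [0.003,0.008,0.001],"gripper": 85},{"dp": [0.1,-0.033,-0.045],"angular": [0.003,0.008,0],"gripper": 85},{"dp": [0.08,0,0],"angular": [0,0,0],"gripper": 85},{"dp": [0.06,0,0],"angular": [0,0,0],"gripper": 85},{"dp": [0,0,0],"angular": [0,0,0],"gripper": 40},{"dp": [0,0,0],"angular": [0,0,0],"gripper": 40},{"dp": [0,0,0],"angular": [0,0,0],"gripper": 40},{"dp": [0,0,0],"angular": [0,0,0],"gripper": 40}], "grip_force": 80}}

```text
clock: 16.6
position: [0.5959, -0.2108, 0.0076]
ee_rot: [0.708, 0.029, 0.705, -0.032]
contact_force: [0.2, 0.1, -1.7]
width: 0.0487
```

Run:
```python
from h import *
st()
```

```text
t 16.6 p [ 0.5959 -0.2108  0.0076] w 0.0487 F [ 0.2  0.1 -1.7]
[[0.004, 0.087, 0.996], [-0.005, 0.996, -0.087], [-1.0, -0.005, 0.005]] [-0.448  0.547  1.673 -0.004  0.916 -0.359]
```

Request:
{"name": "arm_command", "arguments": {"series": [{"dp": [0,0,0],"angular": [0,0,0],"gripper": 40},{"dp": [-0.1,0,0],"angular": [0,0,0],"gripper": 40},{"dp": [-0.2,0,0],"angular": [0,0,0],"gripper": 40},{"dp": [-0.2,0,0],"angular": [0,0,0],"gripper": 40},{"dp": [-0.2,0,0],"angular": [0,0,0],"gripper": 40},{"dp": [-0.2,0,0],"angular": [0,0,0],"gripper": 40},{"dp": [0,0,0],"angular": [0,0,0],"gripper": 40},{"dp": [0,0,0],"angular": [0,0,0],"gripper": 40}]}}

```text
clock: 17.6
position: [0.594, -0.2093, 0.12]
ee_rot: [0.707, 0.029, 0.706, -0.032]
contact_force: [-0.3, 0.1, -1.8]
width: 0.0489
```

Run:
```python
from h import *
s=st(); d=cam("wrist"); cv2.imwrite("pics/w5.png",d["image"])
wr(d,s["position"][2]+.021)
C=(H-.11*uy)[:2]; ux=np.array([.996,-.089])
p=C+.058*ux+.04*uy[:2]; print(p); plan([((*p,s["position"][2]),-5,7)])
```

```text
t 17.6 p [ 0.594  -0.2093  0.12  ] w 0.0489 F [-0.3  0.1 -1.8]
[[0.002, 0.087, 0.996], [-0.004, 0.996, -0.087], [-1.0, -0.004, 0.002]] [-0.448  0.432  1.552 -0.003  1.155 -0.36 ]
[0.608238 0.101418]
0 [-0.001, 0.37, -0.015] [0.0, 0.0, 0.0]
1 [-0.001, 0.37, -0.015] [0.0, 0.0, 0.0]
2 [-0.001, 0.37, -0.015] [0.0, 0.0, 0.0]
3 [-0.001, 0.37, -0.016] [0.0, 0.0, 0.0]
4 [-0.001, 0.37, -0.016] [0.0, 0.0, 0.0]
5 [-0.0, 0.37, -0.016] [0.0, 0.0, 0.0]
6 [-0.0, 0.37, -0.016] [0.0, 0.0, 0.0]
```

View pics/w5.png

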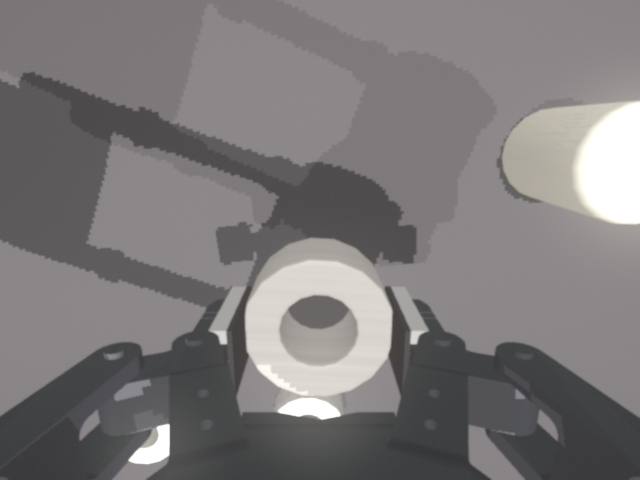

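The ring is held with its top face centred at (319,330). Next I check its offset from the tool axis.

Run:
```python
from h import *
s=get_state(); d=cam("wrist"); c=onz(d,318.8,330,s["position"][2]+.021); e=rot(s).T@(c-s["position"]); print("ring in tool",np.round(e,4))
for u in (247,392): print(rot(s).T@(onz(d,u,330,s["position"][2]+.021)-s["position"]))
for v in (296,365): print(rot(s).T@(onz(d,319,v,s["position"][2]+.021)-s["position"]))
plan([((.601,-.04,.125),-5,4)])
```

```text
ring in tool [-0.021   0.0001 -0.0012]
[-0.02105711  0.0001607  -0.02526792]
[-2.09485449e-02  6.13040728e-05  2.32722724e-02]
[-0.02104854  0.01239888 -0.00117431]
[-0.0209542  -0.01318615 -0.00117955]
0 [-0.012, 0.353, -0.016] [0.0, 0.0, 0.001]
1 [-0.012, 0.353, -0.016] [0.0, 0.0, 0.001]
2 [-0.012, 0.353, -0.017] [0.0, 0.0, 0.001]
3 [-0.011, 0.353, -0.017] [0.0, 0.0, 0.001]
```

Request:
{"name": "arm_command", "arguments": {"series": [{"dp": [-0.012,0.353,-0.016],"angular": [0,0,0],"gripper": 40},{"dp": [-0.012,0.353,-0.016],"angular": [0,0,0],"gripper": 40},{"dp": [-0.012,0.353,-0.016],"angular": [0,0,0],"gripper": 40},{"dp": [-0.012,0.353,-0.016],"angular": [0,0,0],"gripper": 40},{"dp": [0,0,0],"angular": [0,0,0],"gripper": 40},{"dp": [0,0,0],"angular": [0,0,0],"gripper": 40},{"dp": [0,0,0],"angular": [0,0,0],"gripper": 40},{"dp": [0,0,0],"angular": [0,0,0],"gripper": 40}]}}

```text
clock: 18.7
position: [0.5983, -0.0374, 0.117]
ee_rot: [0.703, 0.031, 0.71, -0.033]
contact_force: [0.2, 0.5, -1.6]
width: 0.0492
```

Run:
```python
from h import *
st(); d=cam("wrist"); cv2.imwrite("pics/w6.png",d["image"])
```

```text
t 18.7 p [ 0.5983 -0.0374  0.117 ] w 0.0492 F [ 0.2  0.5 -1.6]
[[-0.011, 0.091, 0.996], [-0.002, 0.996, -0.091], [-1.0, -0.003, -0.011]] [-0.176  0.4    1.615 -0.004  1.137 -0.084]
```

View pics/w6.png

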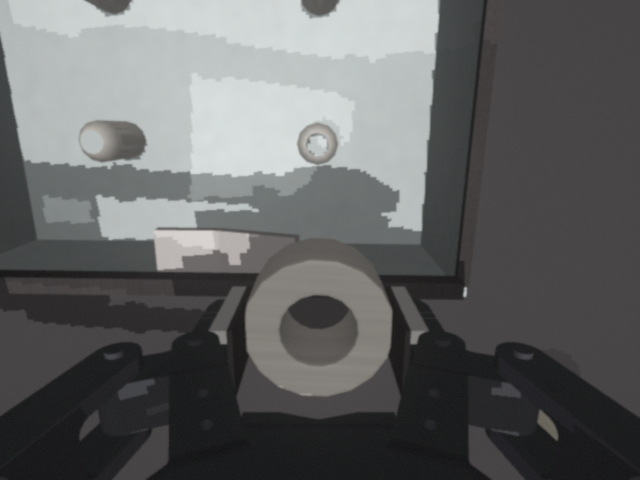

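Near right post top at (317,143), near left at (93,140); far posts at the top edge.

Run:
```python
from h import *
d=cam("wrist"); s=get_state(); M=rot(s)
a=onz(d,317,143,.048); b=onz(d,93,140,.048); print(np.round(a,4),np.round(b,4),np.linalg.norm(a-b),np.degrees(np.arctan2(*(a-b)[1::-1])))
print("corr",a+M[:,2]*.0012,b+M[:,2]*.0012)
p=(.602,.0215); plan([((*p,.110),-5,4),((*p,.07),-5,4)])
```

```text
[0.6008 0.0205 0.048 ] [0.4861 0.0325 0.048 ] 0.11536567795654218 -5.97685677261933
corr [0.6020141  0.02037403 0.0479874 ] [0.48727555 0.03238668 0.0479874 ]
0 [0.014, 0.123, -0.003] [-0.001, -0.002, 0.0]
1 [0.015, 0.123, -0.003] [-0.001, -0.002, 0.0]
2 [0.015, 0.123, -0.003] [-0.001, -0.002, 0.0]
3 [0.015, 0.123, -0.003] [-0.001, -0.002, 0.0]
4 [0.083, 0.0, 0.0] [-0.0, -0.0, -0.0]
5 [0.083, 0.0, 0.0] [-0.0, -0.0, -0.0]
6 [0.083, 0.0, 0.0] [-0.0, -0.0, -0.0]
7 [0.083, 0.0, 0.0] [-0.0, -0.0, -0.0]
```

Request:
{"name": "arm_command", "arguments": {"series": [{"dp": [0.0,0.123,-0.003],"angular": [0,-0.002,0],"gripper": 40},{"dp": [0.0,0.123,-0.003],"angular": [0,-0.002,0],"gripper": 40},{"dp": [0.0,0.123,-0.003],"angular": [0,-0.002,0],"gripper": 40},{"dp": [0.0,0.118,-0.003],"angular": [0,-0.002,0],"gripper": 40},{"dp": [0,0,0],"angular": [0,0,0],"gripper": 40},{"dp": [0,0,0],"angular": [0,0,0],"gripper": 40},{"dp": [0,0,0],"angular": [0,0,0],"gripper": 40},{"dp": [0,0,0],"angular": [0,0,0],"gripper": 40}]}}

```text
clock: 19.8
position: [0.6025, 0.0253, 0.1173]
ee_rot: [0.708, 0.031, 0.705, -0.033]
contact_force: [0.7, 0.6, -0.4]
width: 0.0492
```

Run:
```python
from h import *
st(); p=(.6015,.0208); plan([((*p,.07),-5,4)])
```

```text
t 19.8 p [0.6025 0.0253 0.1173] w 0.0492 F [ 0.7  0.6 -0.4]
[[0.003, 0.09, 0.996], [-0.003, 0.996, -0.09], [-1.0, -0.003, 0.004]] [-0.072  0.397  1.618 -0.003  1.123  0.02 ]
0 [0.098, -0.009, -0.002] [-0.001, 0.001, 0.0]
1 [0.098, -0.009, -0.002] [-0.001, 0.001, 0.0]
2 [0.098, -0.009, -0.001] [-0.001, 0.001, 0.0]
3 [0.098, -0.009, -0.001] [-0.001, 0.001, 0.0]
```

Request:
{"name": "arm_command", "arguments": {"series": [{"dp": [0.09,-0.012,-0.002],"angular": [0,0,0],"gripper": 40},{"dp": [0.09,-0.012,-0.002],"angular": [0,0,0],"gripper": 40},{"dp": [0.09,-0.01,-0.002],"angular": [0,0,0],"gripper": 40},{"dp": [0.06,-0.004,-0.002],"angular": [0,0,0],"gripper": 40},{"dp": [0,0,0],"angular": [0,0,0],"gripper": 40},{"dp": [0,0,0],"angular": [0,0,0],"gripper": 40},{"dp": [0,0,0],"angular": [0,0,0],"gripper": 40},{"dp": [0,0,0],"angular": [0,0,0],"gripper": 40}]}}

```text
clock: 20.8
position: [0.6011, 0.0195, 0.0743]
ee_rot: [0.707, 0.031, 0.705, -0.033]
contact_force: [0.1, 0.4, -1.9]
width: 0.0489
```

Run:
```python
from h import *
st(); p=(.6015,.0208); plan([((*p,.013),-5,6)])
```

```text
t 20.8 p [0.6011 0.0195 0.0743] w 0.0489 F [ 0.1  0.4 -1.9]
[[0.003, 0.092, 0.996], [-0.003, 0.996, -0.092], [-1.0, -0.003, 0.003]] [-0.082  0.437  1.674 -0.003  1.027  0.012]
0 [0.085, 0.002, 0.0] [-0.0, 0.0, 0.0]
1 [0.085, 0.002, 0.0] [-0.0, 0.0, 0.0]
2 [0.085, 0.002, 0.0] [-0.0, 0.0, 0.0]
3 [0.085, 0.002, 0.0] [-0.0, 0.0, 0.0]
4 [0.085, 0.002, 0.0] [-0.0, 0.0, 0.0]
5 [0.085, 0.002, 0.0] [-0.0, 0.0, 0.0]
```

Request:
{"name": "arm_command", "arguments": {"series": [{"dp": [0.08,0.004,0.001],"angular": [0,0,0],"gripper": 40},{"dp": [0.08,0.004,0.001],"angular": [0,0,0],"gripper": 40},{"dp": [0.08,0,0],"angular": [0,0,0],"gripper": 40},{"dp": [0.08,0,0],"angular": [0,0,0],"gripper": 40},{"dp": [0.08,0,0],"angular": [0,0,0],"gripper": 40},{"dp": [0.05,0,0],"angular": [0,0,0],"gripper": 40},{"dp": [0,0,0],"angular": [0,0,0],"gripper": 40},{"dp": [0,0,0],"angular": [0,0,0],"gripper": 40}]}}

```text
clock: 21.8
position: [0.6013, 0.0204, 0.0159]
ee_rot: [0.707, 0.031, 0.706, -0.033]
contact_force: [0.2, 0.8, -1.5]
width: 0.0487
```

Run:
```python
from h import *
st()
```

```text
t 21.8 p [0.6013 0.0204 0.0159] w 0.0487 F [ 0.2  0.8 -1.5]
[[0.002, 0.092, 0.996], [-0.003, 0.996, -0.092], [-1.0, -0.003, 0.002]] [-0.08   0.503  1.735 -0.003  0.902  0.014]
```

Request:
{"name": "arm_command", "arguments": {"series": [{"dp": [0,0,0],"angular": [0,0,0],"gripper": 66},{"dp": [0,0,0],"angular": [0,0,0],"gripper": 66},{"dp": [0,0,0],"angular": [0,0,0],"gripper": 66},{"dp": [-0.12,0,0],"angular": [0,0,0],"gripper": 66},{"dp": [-0.2,0,0],"angular": [0,0,0],"gripper": 66},{"dp": [-0.3,0,0],"angular": [0,0,0],"gripper": 66},{"dp": [-0.3,0,0],"angular": [0,0,0],"gripper": 66},{"dp": [-0.2,-0.3,0],"angular": [0,0,0],"gripper": 66}]}}

```text
clock: 22.8
position: [0.5985, -0.0137, 0.1588]
ee_rot: [0.708, 0.031, 0.704, -0.032]
contact_force: [0.4, -0.4, -0.2]
width: 0.066
```

Run:
```python
from h import *
st(); d=cam("wrist"); cv2.imwrite("pics/w7.png",d["image"]); wr(d,.036,150)
plan([((.57,-.27,.2),-5,8)])
```

```text
t 22.8 p [ 0.5985 -0.0137  0.1588] w 0.066 F [ 0.4 -0.4 -0.2]
[[0.005, 0.089, 0.996], [-0.002, 0.996, -0.089], [-1.0, -0.002, 0.006]] [-0.138  0.356  1.573 -0.002  1.208 -0.049]
0 [-0.037, -0.263, -0.007] [-0.0, 0.001, 0.001]
1 [-0.038, -0.263, -0.007] [-0.0, 0.001, 0.001]
2 [-0.038, -0.263, -0.007] [-0.0, 0.001, 0.001]
3 [-0.038, -0.263, -0.007] [-0.0, 0.001, 0.001]
4 [-0.038, -0.263, -0.008] [-0.0, 0.001, 0.001]
5 [-0.039, -0.263, -0.008] [-0.0, 0.001, 0.001]
6 [-0.039, -0.263, -0.008] [-0.0, 0.001, 0.001]
7 [-0.039, -0.262, -0.008] [-0.0, 0.001, 0.001]
```

Request:
{"name": "arm_command", "arguments": {"series": [{"dp": [-0.04,-0.263,-0.008],"angular": [0,0,0],"gripper": 85},{"dp": [-0.04,-0.263,-0.008],"angular": [0,0,0],"gripper": 85},{"dp": [-0.04,-0.263,-0.008],"angular": [0,0,0],"gripper": 85},{"dp": [-0.04,-0.263,-0.008],"angular": [0,0,0],"gripper": 85},{"dp": [-0.04,-0.263,-0.008],"angular": [0,0,0],"gripper": 85},{"dp": [-0.04,-0.263,-0.008],"angular": [0,0,0],"gripper": 85},{"dp": [-0.04,-0.263,-0.008],"angular": [0,0,0],"gripper": 85},{"dp": [-0.04,-0.263,-0.008],"angular": [0,0,0],"gripper": 85}]}}

```text
clock: 23.85
position: [0.5685, -0.2768, 0.2143]
ee_rot: [0.715, 0.028, 0.698, -0.036]
contact_force: [0.1, -0.2, 0.2]
width: 0.0848
```

Run:
```python
from h import *
st(); d=cam("wrist"); wr(d)
d=cam("top"); P=pts(d); g=d["image"]
print([int(g[282,299].max())]); cv2.imwrite("pics/t3.png",cv2.resize(g[200:320,220:480],None,fx=3,fy=3,interpolation=cv2.INTER_CUBIC))
plan([((.5745,-.3437,.06),-5,6)])
```

```text
t 23.85 p [ 0.5685 -0.2768  0.2143] w 0.0848 F [ 0.1 -0.2  0.2]
[[0.023, 0.09, 0.996], [-0.013, 0.996, -0.09], [-1.0, -0.011, 0.024]] [-0.564  0.357  1.427  0.002  1.331 -0.474]
px 328 286 world [ 0.5736 -0.3483] dia 0.0578 hole c [ 0.5726 -0.3473] ell c [ 0.5737 -0.3478]
[197]
0 [0.216, -0.085, 0.011] [-0.001, 0.003, 0.001]
1 [0.216, -0.086, 0.012] [-0.001, 0.003, 0.001]
2 [0.216, -0.086, 0.013] [-0.001, 0.003, 0.001]
3 [0.216, -0.087, 0.013] [-0.001, 0.003, 0.001]
4 [0.215, -0.087, 0.014] [-0.001, 0.003, 0.001]
5 [0.215, -0.088, 0.015] [-0.001, 0.003, 0.001]
```

View pics/t3.png

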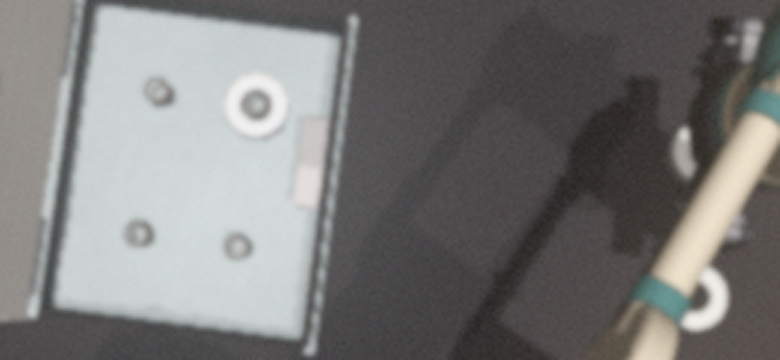

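First ring sits around the near right post at (257,105). Now for ring B.

Request:
{"name": "arm_command", "arguments": {"series": [{"dp": [0.21,-0.09,0.012],"angular": [0,0.004,0],"gripper": 85},{"dp": [0.21,-0.09,0.012],"angular": [0,0.004,0],"gripper": 85},{"dp": [0.21,-0.09,0.012],"angular": [0,0.004,0],"gripper": 85},{"dp": [0.21,-0.09,0.013],"angular": [0,0.004,0],"gripper": 85},{"dp": [0.21,-0.09,0.013],"angular": [0,0,0],"gripper": 85},{"dp": [0.2,-0.09,0.014],"angular": [0,0,0],"gripper": 85},{"dp": [0,0,0],"angular": [0,0,0],"gripper": 85},{"dp": [0,0,0],"angular": [0,0,0],"gripper": 85}]}}

```text
clock: 24.95
position: [0.5759, -0.3438, 0.0683]
ee_rot: [0.709, 0.029, 0.704, -0.038]
contact_force: [0.1, 1.1, 0.1]
width: 0.0852
```

Run:
```python
from h import *
st(); d=cam("wrist"); wr(d); cv2.imwrite("pics/w8.png",d["image"])
plan([((.574,-.346,.0075),-5,4)])
```

```text
t 24.95 p [ 0.5759 -0.3438  0.0683] w 0.0852 F [0.1 1.1 0.1]
[[0.006, 0.094, 0.996], [-0.013, 0.996, -0.093], [-1.0, -0.012, 0.007]] [-0.638  0.528  1.523 -0.008  1.079 -0.541]
px 74 276 world [ 0.457  -0.3368] dia 0.0544 hole c [ 0.4569 -0.3361] ell c [ 0.4571 -0.3366]
px 316 269 world [ 0.5735 -0.3453] dia 0.0515 hole c [ 0.5738 -0.3448] ell c [ 0.5737 -0.3444]
0 [0.127, -0.003, -0.004] [-0.001, 0.001, 0.002]
1 [0.127, -0.004, -0.004] [-0.001, 0.001, 0.002]
2 [0.127, -0.004, -0.004] [-0.001, 0.001, 0.002]
3 [0.127, -0.004, -0.004] [-0.001, 0.001, 0.002]
```

Request:
{"name": "arm_command", "arguments": {"series": [{"dp": [0.11,-0.003,-0.003],"angular": [0,0,0.002],"gripper": 85},{"dp": [0.11,-0.003,-0.003],"angular": [0,0,0.002],"gripper": 85},{"dp": [0.11,-0.003,-0.003],"angular": [0,0,0.002],"gripper": 85},{"dp": [0.1,0,0],"angular": [0,0,0.001],"gripper": 85},{"dp": [0,0,0],"angular": [0,0,0],"gripper": 40},{"dp": [0,0,0],"angular": [0,0,0],"gripper": 40},{"dp": [0,0,0],"angular": [0,0,0],"gripper": 40},{"dp": [0,0,0],"angular": [0,0,0],"gripper": 40}]}}

```text
clock: 26.0
position: [0.5759, -0.345, 0.0157]
ee_rot: [0.71, 0.032, 0.703, -0.034]
contact_force: [-0.4, 0.7, -2.3]
width: 0.0485
```

Run:
```python
from h import *
st()
```

```text
t 26.0 p [ 0.5759 -0.345   0.0157] w 0.0485 F [-0.4  0.7 -2.3]
[[0.009, 0.093, 0.996], [-0.003, 0.996, -0.092], [-1.0, -0.002, 0.01]] [-0.645  0.582  1.573  0.004  0.977 -0.554]
```

Request:
{"name": "arm_command", "arguments": {"series": [{"dp": [0,0,0],"angular": [0,0,0],"gripper": 70},{"dp": [0,0,0],"angular": [0,0,0],"gripper": 70},{"dp": [0.04,0,0],"angular": [0,-0.003,0],"gripper": 70},{"dp": [0.04,0,0],"angular": [0,-0.003,0],"gripper": 70},{"dp": [0,0,0],"angular": [0,0,0],"gripper": 40},{"dp": [0,0,0],"angular": [0,0,0],"gripper": 40},{"dp": [0,0,0],"angular": [0,0,0],"gripper": 40},{"dp": [0,0,0],"angular": [0,0,0],"gripper": 40}]}}

```text
clock: 27.0
position: [0.5765, -0.3452, 0.0063]
ee_rot: [0.714, 0.031, 0.699, -0.034]
contact_force: [-0.5, -0.1, 0.9]
width: 0.0492
```

Run:
```python
from h import *
s=st(); p=s["position"]; plan([((p[0],p[1],.13),-5.1,6)])
```

```text
t 27.0 p [ 0.5765 -0.3452  0.0063] w 0.0492 F [-0.5 -0.1  0.9]
[[0.021, 0.093, 0.995], [-0.005, 0.996, -0.092], [-1.0, -0.003, 0.021]] [-0.648  0.588  1.589  0.011  0.944 -0.561]
0 [-0.172, -0.0, 0.004] [-0.0, 0.002, 0.0]
1 [-0.172, -0.0, 0.003] [-0.0, 0.002, 0.0]
2 [-0.172, -0.0, 0.002] [-0.0, 0.002, 0.0]
3 [-0.172, -0.0, 0.002] [-0.0, 0.002, 0.0]
4 [-0.172, -0.0, 0.001] [-0.0, 0.002, 0.0]
5 [-0.172, -0.0, 0.001] [-0.0, 0.002, 0.0]
```

Request:
{"name": "arm_command", "arguments": {"series": [{"dp": [-0.17,0,0.003],"angular": [0,0.001,0],"gripper": 40},{"dp": [-0.17,0,0.003],"angular": [0,0.001,0],"gripper": 40},{"dp": [-0.17,0,0.002],"angular": [0,0.001,0],"gripper": 40},{"dp": [-0.17,0,0.002],"angular": [0,0.001,0],"gripper": 40},{"dp": [-0.17,0,0.001],"angular": [0,0.001,0],"gripper": 40},{"dp": [-0.15,0,0.001],"angular": [0,0.001,0],"gripper": 40},{"dp": [0,0,0],"angular": [0,0,0],"gripper": 40},{"dp": [0,0,0],"angular": [0,0,0],"gripper": 40}]}}

```text
clock: 28.0
position: [0.5722, -0.3423, 0.1216]
ee_rot: [0.706, 0.035, 0.707, -0.031]
contact_force: [0.3, 0.7, -3.1]
width: 0.0491
```

Run:
```python
from h import *
s=st(); d=cam("wrist"); cv2.imwrite("pics/w9.png",d["image"]); wr(d,s["position"][2]+.022,140)
plan([((.486,-.04,.125),-5.1,8)])
```

```text
t 28.0 p [ 0.5722 -0.3423  0.1216] w 0.0491 F [ 0.3  0.7 -3.1]
[[-0.001, 0.093, 0.996], [0.005, 0.996, -0.093], [-1.0, 0.005, -0.001]] [-0.645  0.484  1.455  0.004  1.206 -0.553]
0 [-0.002, 0.305, -0.119] [-0.0, -0.0, -0.0]
1 [-0.002, 0.305, -0.119] [-0.0, -0.0, -0.0]
2 [-0.002, 0.305, -0.118] [-0.0, -0.0, -0.0]
3 [-0.003, 0.305, -0.118] [-0.0, -0.0, -0.0]
4 [-0.003, 0.305, -0.118] [-0.0, -0.0, -0.0]
5 [-0.003, 0.306, -0.118] [-0.0, -0.0, -0.0]
6 [-0.003, 0.306, -0.118] [-0.0, -0.0, -0.0]
7 [-0.003, 0.306, -0.118] [-0.0, -0.0, -0.0]
```

View pics/w9.png

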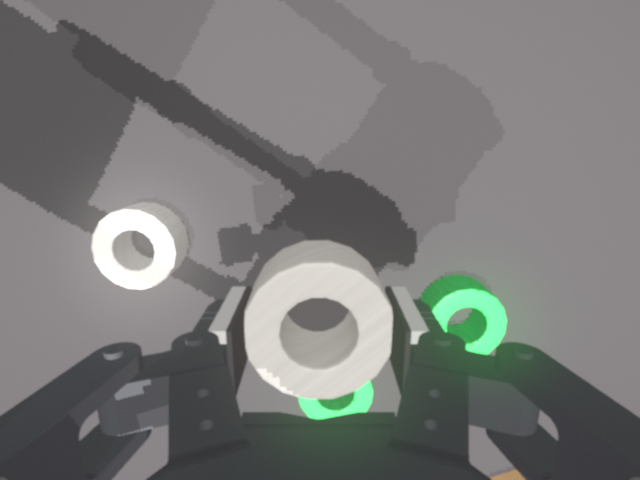

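Ring B is held with its bore at (319,332), about 0.8 mm off the tool axis in -y. I'll carry it to the near left post.

Request:
{"name": "arm_command", "arguments": {"series": [{"dp": [-0.003,0.306,-0.118],"angular": [0,0,0],"gripper": 40},{"dp": [-0.003,0.306,-0.118],"angular": [0,0,0],"gripper": 40},{"dp": [-0.003,0.306,-0.118],"angular": [0,0,0],"gripper": 40},{"dp": [-0.003,0.306,-0.118],"angular": [0,0,0],"gripper": 40},{"dp": [-0.003,0.306,-0.118],"angular": [0,0,0],"gripper": 40},{"dp": [-0.003,0.306,-0.118],"angular": [0,0,0],"gripper": 40},{"dp": [-0.003,0.306,-0.118],"angular": [0,0,0],"gripper": 40},{"dp": [-0.003,0.306,-0.118],"angular": [0,0,0],"gripper": 40}]}}

```text
clock: 29.05
position: [0.4815, -0.0318, 0.1182]
ee_rot: [0.702, 0.038, 0.71, -0.032]
contact_force: [1.0, -0.5, -2.6]
width: 0.049
```

Run:
```python
from h import *
st(); plan([((.487,.033,.115),-5.1,5)])
```

```text
t 29.05 p [ 0.4815 -0.0318  0.1182] w 0.049 F [ 1.  -0.5 -2.6]
[[-0.01, 0.099, 0.995], [0.01, 0.995, -0.099], [-1.0, 0.009, -0.011]] [-0.216  0.24   1.864  0.008  1.051 -0.121]
0 [0.006, 0.108, -0.002] [-0.001, -0.001, -0.001]
1 [0.006, 0.108, -0.001] [-0.001, -0.001, -0.001]
2 [0.006, 0.108, -0.001] [-0.001, -0.001, -0.001]
3 [0.006, 0.108, -0.001] [-0.001, -0.001, -0.001]
4 [0.006, 0.108, -0.001] [-0.001, -0.001, -0.001]
```

Request:
{"name": "arm_command", "arguments": {"series": [{"dp": [0.0,0.105,-0.001],"angular": [-0.001,-0.001,-0.001],"gripper": 40},{"dp": [0.0,0.105,-0.001],"angular": [-0.001,-0.001,-0.001],"gripper": 40},{"dp": [0.0,0.105,-0.001],"angular": [-0.001,-0.001,-0.001],"gripper": 40},{"dp": [0.0,0.105,-0.001],"angular": [-0.001,-0.001,-0.001],"gripper": 40},{"dp": [0.0,0.1,0],"angular": [-0.001,-0.001,-0.001],"gripper": 40},{"dp": [0,0,0],"angular": [0,0,0],"gripper": 40},{"dp": [0,0,0],"angular": [0,0,0],"gripper": 40},{"dp": [0,0,0],"angular": [0,0,0],"gripper": 40}]}}

```text
clock: 30.05
position: [0.4871, 0.0337, 0.117]
ee_rot: [0.705, 0.031, 0.708, -0.032]
contact_force: [0.7, -0.4, -2.1]
width: 0.0487
```

Run:
```python
from h import *
st(); plan([((.487,.033,.075),-5.1,4)])
```

```text
t 30.05 p [0.4871 0.0337 0.117 ] w 0.0487 F [ 0.7 -0.4 -2.1]
[[-0.005, 0.089, 0.996], [-0.0, 0.996, -0.089], [-1.0, -0.001, -0.005]] [-7.300e-02  2.460e-01  1.858e+00 -1.000e-03  1.042e+00  1.700e-02]
0 [0.087, -0.001, 0.0] [-0.0, -0.001, 0.0]
1 [0.087, -0.001, 0.0] [-0.0, -0.001, 0.0]
2 [0.087, -0.001, 0.0] [-0.0, -0.001, 0.0]
3 [0.087, -0.001, -0.0] [-0.0, -0.001, 0.0]
```

Request:
{"name": "arm_command", "arguments": {"series": [{"dp": [0.085,-0.002,0],"angular": [0,-0.001,0],"gripper": 40},{"dp": [0.085,-0.002,0],"angular": [0,-0.001,0],"gripper": 40},{"dp": [0.085,-0.001,0],"angular": [0,-0.001,0],"gripper": 40},{"dp": [0.08,0,0],"angular": [0,0,0],"gripper": 40},{"dp": [0.04,0,0],"angular": [0,0,0],"gripper": 40},{"dp": [0.04,0,0],"angular": [0,0,0],"gripper": 40},{"dp": [0,0,0],"angular": [0,0,0],"gripper": 40},{"dp": [0,0,0],"angular": [0,0,0],"gripper": 40}]}}

```text
clock: 31.05
position: [0.4866, 0.0322, 0.063]
ee_rot: [0.706, 0.032, 0.707, -0.032]
contact_force: [0.4, 0.0, -2.2]
width: 0.0489
```

Run:
```python
from h import *
st(); plan([((.487,.033,.0145),-5.1,6)])
```

```text
t 31.05 p [0.4866 0.0322 0.063 ] w 0.0489 F [ 0.4  0.  -2.2]
[[-0.001, 0.09, 0.996], [-0.001, 0.996, -0.09], [-1.0, -0.001, -0.001]] [-7.600e-02  3.080e-01  1.934e+00 -1.000e-03  9.010e-01  1.600e-02]
0 [0.067, 0.001, 0.0] [-0.0, -0.0, 0.0]
1 [0.067, 0.001, 0.0] [-0.0, -0.0, 0.0]
2 [0.067, 0.001, 0.0] [-0.0, -0.0, 0.0]
3 [0.067, 0.001, 0.0] [-0.0, -0.0, 0.0]
4 [0.067, 0.001, 0.0] [-0.0, -0.0, 0.0]
5 [0.067, 0.001, 0.0] [-0.0, -0.0, 0.0]
```

Request:
{"name": "arm_command", "arguments": {"series": [{"dp": [0.065,0.004,0],"angular": [0,0,0],"gripper": 40},{"dp": [0.065,0.003,0],"angular": [0,0,0],"gripper": 40},{"dp": [0.065,0,0],"angular": [0,0,0],"gripper": 40},{"dp": [0.065,0,0],"angular": [0,0,0],"gripper": 40},{"dp": [0.065,0,0],"angular": [0,0,0],"gripper": 40},{"dp": [0.065,0,0],"angular": [0,0,0],"gripper": 40},{"dp": [0,0,0],"angular": [0,0,0],"gripper": 40},{"dp": [0,0,0],"angular": [0,0,0],"gripper": 40}]}}

```text
clock: 32.05
position: [0.4873, 0.0331, 0.0147]
ee_rot: [0.707, 0.032, 0.706, -0.032]
contact_force: [-1.1, 0.0, -1.8]
width: 0.0491
```

Run:
```python
from h import *
st()
```

```text
t 32.05 p [0.4873 0.0331 0.0147] w 0.0491 F [-1.1  0.  -1.8]
[[0.0, 0.09, 0.996], [-0.001, 0.996, -0.09], [-1.0, -0.001, 0.001]] [-0.074  0.377  1.989 -0.002  0.775  0.018]
```

Request:
{"name": "arm_command", "arguments": {"series": [{"dp": [0,0,0],"angular": [0,0,0],"gripper": 66},{"dp": [0,0,0],"angular": [0,0,0],"gripper": 66},{"dp": [0,0,0],"angular": [0,0,0],"gripper": 66},{"dp": [-0.12,0,0],"angular": [0,0,0],"gripper": 66},{"dp": [-0.2,0,0],"angular": [0,0,0],"gripper": 66},{"dp": [-0.3,0,0],"angular": [0,0,0],"gripper": 66},{"dp": [-0.3,0,0],"angular": [0,0,0],"gripper": 66},{"dp": [-0.2,-0.3,0],"angular": [0,0,0],"gripper": 85}]}}

```text
clock: 33.05
position: [0.4842, -0.0017, 0.1549]
ee_rot: [0.707, 0.031, 0.706, -0.031]
contact_force: [1.2, -0.4, 1.1]
width: 0.0821
```

Run:
```python
from h import *
st(); d=cam("wrist"); cv2.imwrite("pics/w10.png",d["image"])
plan([((.46,-.29,.16),-5,8)])
```

```text
t 33.05 p [ 0.4842 -0.0017  0.1549] w 0.0821 F [ 1.2 -0.4  1.1]
[[0.001, 0.087, 0.996], [-0.001, 0.996, -0.087], [-1.0, -0.001, 0.001]] [-1.470e-01  1.980e-01  1.815e+00 -1.000e-03  1.128e+00 -5.900e-02]
0 [-0.001, -0.296, -0.0] [-0.0, 0.0, 0.0]
1 [-0.001, -0.296, -0.0] [-0.0, 0.0, 0.0]
2 [-0.001, -0.296, -0.001] [-0.0, 0.0, 0.0]
3 [-0.001, -0.296, -0.001] [-0.0, 0.0, 0.0]
4 [-0.001, -0.296, -0.001] [-0.0, 0.0, 0.0]
5 [-0.002, -0.296, -0.001] [-0.0, 0.0, 0.0]
6 [-0.002, -0.296, -0.001] [-0.0, 0.0, 0.0]
7 [-0.002, -0.296, -0.001] [-0.0, 0.0, 0.0]
```

View pics/w10.png

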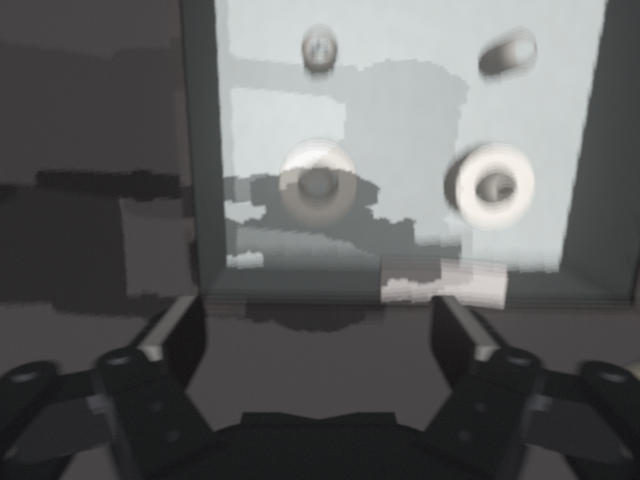

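Both rings sit around the near posts at (318,180) and (495,187), of equal size. Far post tops are at (319,45) and (521,45). On to ring C.

Request:
{"name": "arm_command", "arguments": {"series": [{"dp": [0,-0.296,0],"angular": [0,0,0],"gripper": 85},{"dp": [0,-0.296,0],"angular": [0,0,0],"gripper": 85},{"dp": [0,-0.296,0],"angular": [0,0,0],"gripper": 85},{"dp": [0,-0.296,0],"angular": [0,0,0],"gripper": 85},{"dp": [0,-0.296,0],"angular": [0,0,0],"gripper": 85},{"dp": [0,-0.296,0],"angular": [0,0,0],"gripper": 85},{"dp": [0,-0.296,0],"angular": [0,0,0],"gripper": 85},{"dp": [0,-0.296,0],"angular": [0,0,0],"gripper": 85}]}}

```text
clock: 34.1
position: [0.461, -0.2975, 0.1691]
ee_rot: [0.713, 0.027, 0.7, -0.035]
contact_force: [0.4, -0.3, 0.9]
width: 0.0849
```

Run:
```python
from h import *
st(); d=cam("wrist"); wr(d); cv2.imwrite("pics/w11.png",d["image"])
plan([((.458,-.3358,.05),-5,6)])
```

```text
t 34.1 p [ 0.461  -0.2975  0.1691] w 0.0849 F [ 0.4 -0.3  0.9]
[[0.019, 0.088, 0.996], [-0.011, 0.996, -0.088], [-1.0, -0.009, 0.019]] [-0.702  0.268  1.678  0.004  1.174 -0.616]
px 315 276 world [ 0.4574 -0.3406] dia 0.0578 hole c [ 0.4562 -0.3398] ell c [ 0.4566 -0.3399]
0 [0.166, -0.044, -0.004] [-0.0, 0.002, 0.002]
1 [0.166, -0.044, -0.003] [-0.0, 0.002, 0.002]
2 [0.166, -0.044, -0.003] [-0.0, 0.002, 0.002]
3 [0.166, -0.045, -0.002] [-0.0, 0.002, 0.002]
4 [0.166, -0.045, -0.002] [-0.0, 0.002, 0.002]
5 [0.166, -0.046, -0.001] [-0.0, 0.002, 0.002]
```

Request:
{"name": "arm_command", "arguments": {"series": [{"dp": [0.17,-0.046,-0.003],"angular": [0,0.003,0.002],"gripper": 85},{"dp": [0.17,-0.046,-0.003],"angular": [0,0.003,0.002],"gripper": 85},{"dp": [0.17,-0.046,-0.003],"angular": [0,0.003,0.002],"gripper": 85},{"dp": [0.17,-0.046,-0.002],"angular": [0,0.003,0.002],"gripper": 85},{"dp": [0.17,-0.046,-0.002],"angular": [0,0,0],"gripper": 85},{"dp": [0.16,-0.046,-0.001],"angular": [0,0,0],"gripper": 85},{"dp": [0,0,0],"angular": [0,0,0],"gripper": 85},{"dp": [0,0,0],"angular": [0,0,0],"gripper": 85}]}}

```text
clock: 35.15
position: [0.4594, -0.3402, 0.0518]
ee_rot: [0.709, 0.031, 0.703, -0.036]
contact_force: [0.6, 0.3, 0.2]
width: 0.0848
```

Run:
```python
from h import *
st(); d=cam("wrist"); wr(d)
plan([((.458,-.3365,.0065),-5,4)])
```

```text
t 35.15 p [ 0.4594 -0.3402  0.0518] w 0.0848 F [0.6 0.3 0.2]
[[0.008, 0.094, 0.996], [-0.008, 0.996, -0.094], [-1.0, -0.007, 0.009]] [-0.759  0.421  1.775 -0.     0.935 -0.665]
0 [0.094, 0.008, -0.004] [-0.001, 0.001, 0.001]
1 [0.094, 0.008, -0.004] [-0.001, 0.001, 0.001]
2 [0.094, 0.008, -0.004] [-0.001, 0.001, 0.001]
3 [0.094, 0.008, -0.004] [-0.001, 0.001, 0.001]
```

Run:
```python
from h import *
d=cam("wrist"); print([d["image"][v,u].tolist() for u,v in ((316,235),(260,270),(316,300))])
for t in (130,150,170,210): print(t); wr(d,th=t)
```

```text
[[232, 238, 242], [234, 240, 244], [186, 193, 197]]
130
px 314 270 world [ 0.4567 -0.3355] dia 0.0574 hole c [ 0.4571 -0.3324] ell c [ 0.4568 -0.3346]
150
px 314 270 world [ 0.4568 -0.3353] dia 0.057 hole c [ 0.4571 -0.3324] ell c [ 0.4568 -0.3346]
170
px 314 270 world [ 0.4569 -0.3355] dia 0.0565 hole c [ 0.4571 -0.3325] ell c [ 0.4568 -0.3347]
210
px 314 274 world [ 0.4564 -0.3376] dia 0.0514 hole c [ 0.4567 -0.3373] ell c [ 0.4566 -0.3367]
```

Request:
{"name": "arm_command", "arguments": {"series": [{"dp": [0.105,0.008,-0.003],"angular": [0,0.001,0.001],"gripper": 85},{"dp": [0.105,0.008,-0.003],"angular": [0,0.001,0.001],"gripper": 85},{"dp": [0.105,0.007,-0.003],"angular": [0,0.001,0.001],"gripper": 85},{"dp": [0.085,0,-0.003],"angular": [0,0.001,0.001],"gripper": 85},{"dp": [0,0,0],"angular": [0,0,0],"gripper": 40},{"dp": [0,0,0],"angular": [0,0,0],"gripper": 40},{"dp": [0,0,0],"angular": [0,0,0],"gripper": 40},{"dp": [0,0,0],"angular": [0,0,0],"gripper": 40}]}}

```text
clock: 36.25
position: [0.4591, -0.3375, 0.0016]
ee_rot: [0.707, 0.032, 0.705, -0.034]
contact_force: [-0.1, -0.3, -2.6]
width: 0.0489
```

Run:
```python
from h import *
s=st(); p=s["position"]; plan([((p[0],p[1],.125),-5.1,6)])
```

```text
t 36.25 p [ 0.4591 -0.3375  0.0016] w 0.0489 F [-0.1 -0.3 -2.6]
[[0.003, 0.093, 0.996], [-0.002, 0.996, -0.093], [-1.0, -0.002, 0.003]] [-7.570e-01  4.840e-01  1.824e+00  1.000e-03  8.290e-01 -6.640e-01]
0 [-0.171, -0.0, 0.001] [-0.0, 0.0, 0.0]
1 [-0.171, -0.0, 0.0] [-0.0, 0.0, 0.0]
2 [-0.171, -0.0, 0.0] [-0.0, 0.0, 0.0]
3 [-0.171, -0.0, 0.0] [-0.0, 0.0, 0.0]
4 [-0.171, -0.0, 0.0] [-0.0, 0.0, 0.0]
5 [-0.171, -0.0, 0.0] [-0.0, 0.0, 0.0]
```

Request:
{"name": "arm_command", "arguments": {"series": [{"dp": [-0.17,0,0],"angular": [0,0,0],"gripper": 40},{"dp": [-0.17,0,0],"angular": [0,0,0],"gripper": 40},{"dp": [-0.17,0,0],"angular": [0,0,0],"gripper": 40},{"dp": [-0.17,0,0],"angular": [0,0,0],"gripper": 40},{"dp": [-0.17,0,0],"angular": [0,0,0],"gripper": 40},{"dp": [-0.15,0,0],"angular": [0,0,0],"gripper": 40},{"dp": [0,0,0],"angular": [0,0,0],"gripper": 40},{"dp": [0,0,0],"angular": [0,0,0],"gripper": 40}]}}

```text
clock: 37.25
position: [0.4563, -0.3352, 0.1223]
ee_rot: [0.706, 0.034, 0.707, -0.032]
contact_force: [1.0, -0.4, -2.2]
width: 0.0489
```

Run:
```python
from h import *
s=st(); d=cam("wrist"); cv2.imwrite("pics/w12.png",d["image"]); 
plan([((.486,-.03,.12),-5.1,8)])
```

```text
t 37.25 p [ 0.4563 -0.3352  0.1223] w 0.0489 F [ 1.  -0.4 -2.2]
[[-0.002, 0.094, 0.996], [0.003, 0.996, -0.094], [-1.0, 0.002, -0.002]] [-7.570e-01  3.460e-01  1.689e+00  1.000e-03  1.110e+00 -6.640e-01]
0 [0.003, 0.319, 0.001] [-0.0, -0.0, -0.0]
1 [0.003, 0.319, 0.001] [-0.0, -0.0, -0.0]
2 [0.003, 0.319, 0.001] [-0.0, -0.0, -0.0]
3 [0.003, 0.319, 0.002] [-0.0, -0.0, -0.0]
4 [0.003, 0.319, 0.002] [-0.0, -0.0, -0.0]
5 [0.003, 0.319, 0.002] [-0.0, -0.0, -0.0]
6 [0.003, 0.319, 0.002] [-0.0, -0.0, -0.0]
7 [0.002, 0.319, 0.002] [-0.0, -0.0, -0.0]
```

View pics/w12.png

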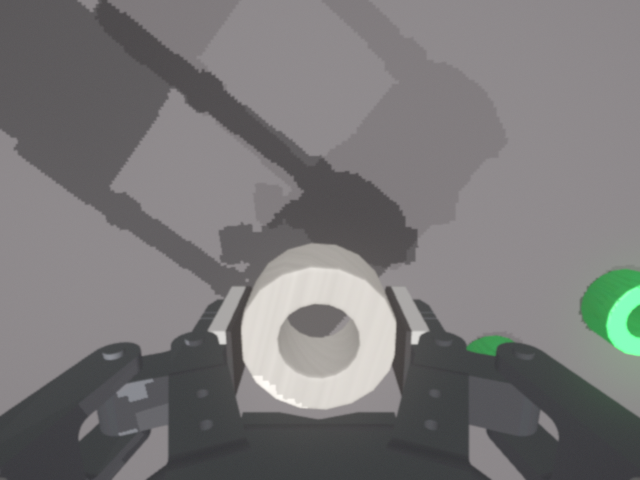

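Run:
```python
from h import *
d=cam("wrist"); s=get_state(); M=rot(s)
print("ring in tool",np.round(M.T@(onz(d,318.8,339.5,s["position"][2]+.0264)-s["position"]),4))
# w10 pose: far posts
w,x,y,z=0.707,0.031,0.706,-0.031
T=np.eye(4);T[:3,:3]=R.from_quat([x,y,z,w]).as_matrix();T[:3,3]=[.4842,-.0017,.1549]
d["c2w"]=T@np.array(d["mount"])
for u,v in ((319,45),(522,44)): print(onz(d,u,v,.048))
for u,v in ((318,181),(497,187)): print("ring",onz(d,u,v,.036))
```

```text
ring in tool [-0.0264 -0.0005 -0.0012]
[0.49324188 0.10928442 0.048     ]
[0.60856672 0.09961491 0.048     ]
ring [0.48571508 0.0307892  0.036     ]
ring [0.60174802 0.01655086 0.036     ]
```

Request:
{"name": "arm_command", "arguments": {"series": [{"dp": [0.003,0.319,0.002],"angular": [0,0,0],"gripper": 40},{"dp": [0.003,0.319,0.002],"angular": [0,0,0],"gripper": 40},{"dp": [0.003,0.319,0.002],"angular": [0,0,0],"gripper": 40},{"dp": [0.003,0.319,0.002],"angular": [0,0,0],"gripper": 40},{"dp": [0.003,0.319,0.002],"angular": [0,0,0],"gripper": 40},{"dp": [0.003,0.319,0.002],"angular": [0,0,0],"gripper": 40},{"dp": [0.003,0.319,0.002],"angular": [0,0,0],"gripper": 40},{"dp": [0.003,0.319,0.002],"angular": [0,0,0],"gripper": 40}]}}

```text
clock: 38.35
position: [0.4859, -0.0235, 0.1138]
ee_rot: [0.703, 0.038, 0.71, -0.033]
contact_force: [0.4, 0.9, -1.8]
width: 0.0492
```

Run:
```python
from h import *
st(); plan([((.494,.1115,.1),-5.1,6)])
```

```text
t 38.35 p [ 0.4859 -0.0235  0.1138] w 0.0492 F [ 0.4  0.9 -1.8]
[[-0.01, 0.1, 0.995], [0.006, 0.995, -0.1], [-1.0, 0.005, -0.011]] [-0.195  0.249  1.863  0.005  1.04  -0.097]
0 [0.02, 0.188, -0.007] [-0.001, -0.001, -0.001]
1 [0.02, 0.188, -0.007] [-0.001, -0.001, -0.001]
2 [0.02, 0.188, -0.007] [-0.001, -0.001, -0.001]
3 [0.02, 0.188, -0.006] [-0.001, -0.001, -0.001]
4 [0.019, 0.188, -0.006] [-0.001, -0.001, -0.001]
5 [0.019, 0.188, -0.006] [-0.001, -0.001, -0.001]
```

Request:
{"name": "arm_command", "arguments": {"series": [{"dp": [0.01,0.18,-0.006],"angular": [-0.001,-0.001,-0.001],"gripper": 40},{"dp": [0.01,0.18,-0.006],"angular": [-0.001,-0.001,-0.001],"gripper": 40},{"dp": [0.01,0.18,-0.006],"angular": [-0.001,-0.001,-0.001],"gripper": 40},{"dp": [0.01,0.18,-0.006],"angular": [-0.001,-0.001,-0.001],"gripper": 40},{"dp": [0.01,0.18,-0.006],"angular": [-0.001,-0.001,0],"gripper": 40},{"dp": [0.01,0.16,-0.006],"angular": [-0.001,-0.001,0],"gripper": 40},{"dp": [0,0,0],"angular": [0,0,0],"gripper": 40},{"dp": [0,0,0],"angular": [0,0,0],"gripper": 40}]}}

```text
clock: 39.35
position: [0.4898, 0.1102, 0.1007]
ee_rot: [0.702, 0.03, 0.711, -0.031]
contact_force: [0.2, 0.2, -1.8]
width: 0.049
```

Run:
```python
from h import *
st(); plan([((.494,.1115,.065),-5.1,5)])
```

```text
t 39.35 p [0.4898 0.1102 0.1007] w 0.049 F [ 0.2  0.2 -1.8]
[[-0.012, 0.085, 0.996], [-0.001, 0.996, -0.085], [-1.0, -0.002, -0.012]] [0.083 0.286 1.848 0.    1.02  0.168]
0 [0.059, 0.003, 0.008] [0.0, -0.001, 0.0]
1 [0.06, 0.003, 0.007] [0.0, -0.001, 0.0]
2 [0.06, 0.003, 0.007] [0.0, -0.001, 0.0]
3 [0.06, 0.003, 0.007] [0.0, -0.001, 0.0]
4 [0.06, 0.003, 0.007] [0.0, -0.001, 0.0]
```

Request:
{"name": "arm_command", "arguments": {"series": [{"dp": [0.06,0.003,0.008],"angular": [0,-0.002,0],"gripper": 40},{"dp": [0.06,0.003,0.008],"angular": [0,-0.002,0],"gripper": 40},{"dp": [0.06,0.003,0.008],"angular": [0,-0.002,0],"gripper": 40},{"dp": [0.06,0.003,0.008],"angular": [0,-0.001,0],"gripper": 40},{"dp": [0.06,0,0.006],"angular": [0,0,0],"gripper": 40},{"dp": [0,0,0],"angular": [0,0,0],"gripper": 40},{"dp": [0,0,0],"angular": [0,0,0],"gripper": 40},{"dp": [0,0,0],"angular": [0,0,0],"gripper": 40}]}}

```text
clock: 40.35
position: [0.4944, 0.1093, 0.0616]
ee_rot: [0.706, 0.03, 0.707, -0.032]
contact_force: [-0.2, -0.3, -1.7]
width: 0.0497
```

Run:
```python
from h import *
st(); plan([((.494,.1115,.01),-5.1,6)])
```

```text
t 40.35 p [0.4944 0.1093 0.0616] w 0.0497 F [-0.2 -0.3 -1.7]
[[-0.001, 0.088, 0.996], [-0.003, 0.996, -0.088], [-1.0, -0.003, -0.001]] [ 0.082  0.334  1.896 -0.003  0.913  0.172]
0 [0.072, 0.003, -0.001] [0.0, -0.0, 0.0]
1 [0.072, 0.003, -0.001] [0.0, -0.0, 0.0]
2 [0.072, 0.003, -0.001] [0.0, -0.0, 0.0]
3 [0.072, 0.003, -0.001] [0.0, -0.0, 0.0]
4 [0.072, 0.003, -0.001] [0.0, -0.0, 0.0]
5 [0.072, 0.003, -0.001] [0.0, -0.0, 0.0]
```

Request:
{"name": "arm_command", "arguments": {"series": [{"dp": [0.05,0.01,-0.002],"angular": [0,0,0],"gripper": 40},{"dp": [0.07,0.008,-0.001],"angular": [0,0,0],"gripper": 40},{"dp": [0.07,0,0],"angular": [0,0,0],"gripper": 40},{"dp": [0.07,0,0],"angular": [0,0,0],"gripper": 40},{"dp": [0.07,0,0],"angular": [0,0,0],"gripper": 40},{"dp": [0.06,0,0],"angular": [0,0,0],"gripper": 40},{"dp": [0.03,0,0],"angular": [0,0,0],"gripper": 40},{"dp": [0,0,0],"angular": [0,0,0],"gripper": 40}]}}

```text
clock: 41.35
position: [0.4945, 0.1116, 0.0097]
ee_rot: [0.706, 0.03, 0.707, -0.032]
contact_force: [0.6, -0.3, -2.8]
width: 0.0493
```

Run:
```python
from h import *
st()
```

```text
t 41.35 p [0.4945 0.1116 0.0097] w 0.0493 F [ 0.6 -0.3 -2.8]
[[-0.001, 0.088, 0.996], [-0.003, 0.996, -0.088], [-1.0, -0.003, -0.0]] [ 0.087  0.406  1.953 -0.004  0.783  0.177]
```

Request:
{"name": "arm_command", "arguments": {"series": [{"dp": [0,0,0],"angular": [0,0,0],"gripper": 66},{"dp": [0,0,0],"angular": [0,0,0],"gripper": 66},{"dp": [0,0,0],"angular": [0,0,0],"gripper": 66},{"dp": [-0.15,0,0],"angular": [0,0,0],"gripper": 66},{"dp": [-0.3,0,0],"angular": [0,0,0],"gripper": 66},{"dp": [-0.3,-0.1,0],"angular": [0,0,0],"gripper": 66},{"dp": [-0.1,-0.5,0],"angular": [0,0,0],"gripper": 66},{"dp": [-0.1,-0.5,0],"angular": [0,0,0],"gripper": 66}]}}

```text
clock: 42.35
position: [0.4841, -0.0193, 0.1264]
ee_rot: [0.707, 0.027, 0.707, -0.029]
contact_force: [1.3, -0.6, 0.8]
width: 0.0657
```

Run:
```python
from h import *
st(); d=cam("wrist"); cv2.imwrite("pics/w13.png",d["image"])
```

```text
t 42.35 p [ 0.4841 -0.0193  0.1264] w 0.0657 F [ 1.3 -0.6  0.8]
[[0.0, 0.08, 0.997], [-0.003, 0.997, -0.08], [-1.0, -0.003, 0.0]] [-0.182  0.228  1.856 -0.003  1.057 -0.1  ]
```

View pics/w13.png

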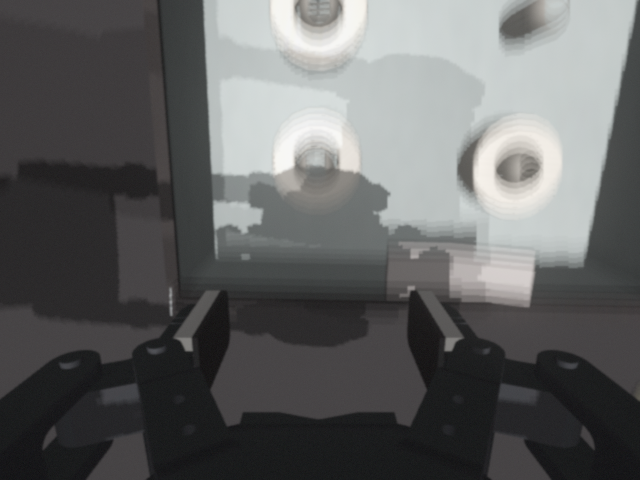

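All three rings sit on posts: (319,10), (317,160), (517,165). Height check from the top camera, then the route back to the tab.

Run:
```python
from h import *
t=cam("top"); P=pts(t)
K=np.array(t["mtx"]); V=np.array(t["view"])
for c in ((.6018,.0208),(.4870,.0325),(.4940,.1113)):
    z=[];
    for a in np.linspace(0,2*np.pi,24,endpoint=False):
        q=V@np.array([c[0]+.0195*np.cos(a),c[1]+.0195*np.sin(a),.036,1]); u=K[0,0]*q[0]/-q[2]+K[0,2]; v=-K[1,1]*q[1]/-q[2]+K[1,2]
        z.append(P[int(round(v)),int(round(u)),2])
    print(c,"ring top z",np.round(np.percentile(z,[10,50,90]),4))
m=(P[...,0]>.53)&(P[...,0]<.58)&(P[...,1]>.04)&(P[...,1]<.09)&(t["depth"]>0); print("floor z",np.median(P[...,2][m]))
plan([((.50,.02,.40),-5,6),((.5696,.2674,.405),-5,7)])
```

```text
(0.6018, 0.0208) ring top z [0.0323 0.0357 0.0378]
(0.487, 0.0325) ring top z [0.5275 0.5308 0.5347]
(0.494, 0.1113) ring top z [0.0322 0.035  0.0377]
floor z 0.007926776699389126
0 [-0.379, 0.06, 0.016] [-0.0, 0.0, 0.001]
1 [-0.379, 0.06, 0.016] [-0.0, 0.0, 0.001]
2 [-0.379, 0.06, 0.016] [-0.0, 0.0, 0.001]
3 [-0.379, 0.061, 0.016] [-0.0, 0.0, 0.001]
4 [-0.379, 0.061, 0.016] [-0.0, 0.0, 0.001]
5 [-0.379, 0.062, 0.015] [-0.0, 0.0, 0.001]
6 [-0.006, 0.301, 0.057] [-0.0, -0.0, 0.0]
7 [-0.006, 0.301, 0.057] [-0.0, -0.0, 0.0]
8 [-0.006, 0.301, 0.057] [-0.0, -0.0, 0.0]
9 [-0.006, 0.301, 0.057] [-0.0, -0.0, 0.0]
10 [-0.006, 0.301, 0.057] [-0.0, -0.0, 0.0]
11 [-0.006, 0.301, 0.057] [-0.0, -0.0, 0.0]
12 [-0.006, 0.301, 0.057] [-0.0, -0.0, 0.0]
```

Two rings measured seated (tops at 36 mm); the third is hidden behind the arm in this view and gets checked on the way.

Request:
{"name": "arm_command", "arguments": {"series": [{"dp": [-0.379,0.06,0.016],"angular": [0,0,0.001],"gripper": 45},{"dp": [-0.379,0.06,0.016],"angular": [0,0,0.001],"gripper": 45},{"dp": [-0.379,0.06,0.016],"angular": [0,0,0.001],"gripper": 45},{"dp": [-0.379,0.06,0.016],"angular": [0,0,0.001],"gripper": 45},{"dp": [-0.379,0.06,0.016],"angular": [0,0,0.001],"gripper": 45},{"dp": [-0.379,0.06,0.016],"angular": [0,0,0.001],"gripper": 45},{"dp": [0,0,0],"angular": [0,0,0],"gripper": 45},{"dp": [0,0,0],"angular": [0,0,0],"gripper": 45}]}}

```text
clock: 43.45
position: [0.4988, 0.0236, 0.4049]
ee_rot: [0.705, 0.035, 0.708, -0.028]
contact_force: [0.5, 0.2, -0.4]
width: 0.045
```

Run:
```python
from h import *
st(); d=cam("scene"); P=pts(d); K=np.array(d["mtx"]); V=np.array(d["view"])
for c in ((.6018,.0208),(.4870,.0325),(.4940,.1113)):
    z=[]
    for a in np.linspace(0,2*np.pi,24,endpoint=False):
        q=V@np.array([c[0]+.0195*np.cos(a),c[1]+.0195*np.sin(a),.036,1]); u=K[0,0]*q[0]/-q[2]+K[0,2]; v=-K[1,1]*q[1]/-q[2]+K[1,2]
        z.append(P[int(round(v)),int(round(u)),2])
    print(c,np.round(np.percentile(z,[10,50,90]),4))
plan([((.5696,.2674,.405),-5,8)])
```

```text
t 43.45 p [0.4988 0.0236 0.4049] w 0.045 F [ 0.5  0.2 -0.4]
[[-0.003, 0.089, 0.996], [0.009, 0.996, -0.089], [-1.0, 0.009, -0.004]] [-0.099  0.112  1.301  0.009  1.733 -0.008]
(0.6018, 0.0208) [0.033  0.0353 0.0378]
(0.487, 0.0325) [0.0334 0.0358 0.0372]
(0.494, 0.1113) [0.0332 0.035  0.0375]
0 [0.002, 0.26, 0.051] [-0.0, -0.0, -0.001]
1 [0.002, 0.26, 0.051] [-0.0, -0.0, -0.001]
2 [0.002, 0.26, 0.051] [-0.0, -0.0, -0.001]
3 [0.001, 0.259, 0.051] [-0.0, -0.0, -0.001]
4 [0.001, 0.259, 0.051] [-0.0, -0.0, -0.001]
5 [0.001, 0.259, 0.051] [-0.0, -0.0, -0.001]
6 [0.001, 0.259, 0.051] [-0.0, -0.0, -0.001]
7 [0.0, 0.259, 0.051] [-0.0, -0.0, -0.001]
```

All three are flat on the floor at 36 mm. Now to the tab.

Request:
{"name": "arm_command", "arguments": {"series": [{"dp": [0,0.26,0.051],"angular": [0,0,-0.001],"gripper": 45},{"dp": [0,0.26,0.051],"angular": [0,0,-0.001],"gripper": 45},{"dp": [0,0.26,0.051],"angular": [0,0,-0.001],"gripper": 45},{"dp": [0,0.26,0.051],"angular": [0,0,-0.001],"gripper": 45},{"dp": [0,0.26,0.051],"angular": [0,0,-0.001],"gripper": 45},{"dp": [0,0.26,0.051],"angular": [0,0,-0.001],"gripper": 45},{"dp": [0,0.26,0.051],"angular": [0,0,0],"gripper": 45},{"dp": [0,0.24,0.051],"angular": [0,0,0],"gripper": 45}]}}

```text
clock: 44.5
position: [0.5678, 0.2698, 0.3901]
ee_rot: [0.696, 0.031, 0.716, -0.036]
contact_force: [0.1, 0.3, -0.2]
width: 0.0448
```

Run:
```python
from h import *
st(); print(tabp(1.95))
plan([((.5655,.268,.35),-5,4),((.5655,.268,.295),-5,4)])
```

```text
t 44.5 p [0.5678 0.2698 0.3901] w 0.0448 F [ 0.1  0.3 -0.2]
[[-0.029, 0.095, 0.995], [-0.006, 0.995, -0.095], [-1.0, -0.009, -0.028]] [0.331 0.341 1.03  0.004 1.799 0.427]
[0.56493652 0.26847503 0.31323993]
0 [0.084, -0.003, -0.002] [-0.001, -0.004, 0.001]
1 [0.084, -0.004, -0.003] [-0.001, -0.004, 0.001]
2 [0.084, -0.004, -0.003] [-0.001, -0.004, 0.001]
3 [0.084, -0.004, -0.004] [-0.001, -0.004, 0.001]
4 [0.115, -0.0, -0.0] [-0.0, 0.0, -0.0]
5 [0.115, -0.0, -0.0] [-0.0, 0.0, -0.0]
6 [0.115, -0.0, -0.0] [-0.0, 0.0, -0.0]
7 [0.115, -0.0, -0.0] [-0.0, 0.0, -0.0]
```

Request:
{"name": "arm_command", "arguments": {"series": [{"dp": [0.09,-0.003,0],"angular": [-0.001,-0.004,0.001],"gripper": 45},{"dp": [0.09,-0.003,0],"angular": [-0.001,-0.004,0.001],"gripper": 45},{"dp": [0.09,-0.003,0],"angular": [-0.001,-0.004,0.001],"gripper": 45},{"dp": [0.09,-0.003,0],"angular": [-0.001,-0.004,0.001],"gripper": 45},{"dp": [0.12,0,0],"angular": [0,0,0],"gripper": 45},{"dp": [0.12,0,0],"angular": [0,0,0],"gripper": 45},{"dp": [0.12,0,0],"angular": [0,0,0],"gripper": 45},{"dp": [0.06,0,0],"angular": [0,0,0],"gripper": 45}]}}

```text
clock: 45.5
position: [0.5642, 0.2656, 0.286]
ee_rot: [0.703, 0.03, 0.71, -0.034]
contact_force: [-0.0, -0.4, 0.1]
width: 0.045
```

Request:
{"name": "arm_command", "arguments": {"series": [{"dp": [0,0,0],"angular": [0,0,0],"gripper": 4},{"dp": [0,0,0],"angular": [0,0,0],"gripper": 4},{"dp": [0,0,0],"angular": [0,0,0],"gripper": 4},{"dp": [0,0,0],"angular": [0,0,0],"gripper": 4},{"dp": [0,0,0],"angular": [0,0,0],"gripper": 4},{"dp": [0,0,0],"angular": [0,0,0],"gripper": 4},{"dp": [0,0,0],"angular": [0,0,0],"gripper": 4},{"dp": [0,0,0],"angular": [0,0,0],"gripper": 4}], "grip_force": 35}}

```text
clock: 46.5
position: [0.5688, 0.2657, 0.2884]
ee_rot: [0.707, 0.031, 0.706, -0.034]
contact_force: [2.5, -1.1, 1.3]
width: 0.0114
```

```bash
cat >> h.py <<'E'
def close(n,k,end=0.02):
    s=st(); p=np.array(s["position"]); off=None
    g=p+np.array([0,0,.019]); r=np.hypot(g[2]-.081,-(g-H)@uy); th=np.arctan2(g[2]-.081,-(g-H)@uy); print("th",th,"r",r)
    e=g-tabp(th); ths=np.linspace(th,end,n+1)[1:]
    M=rot(s); q0=g
    for i,t in enumerate(ths[:k]):
        q=tabp(t)+e*max(0,1-(i+1)/4); print(round(t,2),np.round(M.T@(q-q0)/.12,3).tolist()); q0=q
E
python3 - <<'E'
from h import *
close(24,8)
E
```

```text
t 46.5 p [0.5688 0.2657 0.2884] w 0.0114 F [ 2.5 -1.1  1.3]
[[0.002, 0.092, 0.996], [-0.004, 0.996, -0.092], [-1.0, -0.004, 0.002]] [ 0.329  0.333  1.282 -0.005  1.526  0.421]
th 1.9495319849756911 r 0.24365720951114203
1.87 [-0.067, -0.153, -0.008]
1.79 [-0.054, -0.157, -0.008]
1.71 [-0.041, -0.16, -0.008]
1.63 [-0.028, -0.162, -0.008]
1.55 [-0.002, -0.167, 0.001]
1.47 [0.011, -0.167, 0.0]
1.39 [0.025, -0.166, 0.0]
1.31 [0.038, -0.163, 0.0]
```

Request:
{"name": "arm_command", "arguments": {"series": [{"dp": [0,0,0],"angular": [0,0,0],"gripper": 25},{"dp": [0,0,0],"angular": [0,0,0],"gripper": 25},{"dp": [-0.03,0.01,0],"angular": [0,0,0],"gripper": 25},{"dp": [-0.03,0.01,0],"angular": [0,0,0],"gripper": 25},{"dp": [0,0,0],"angular": [0,0,0],"gripper": 4},{"dp": [0,0,0],"angular": [0,0,0],"gripper": 4},{"dp": [0,0,0],"angular": [0,0,0],"gripper": 4},{"dp": [0,0,0],"angular": [0,0,0],"gripper": 4}]}}

```text
clock: 47.5
position: [0.5691, 0.2685, 0.2959]
ee_rot: [0.707, 0.031, 0.705, -0.034]
contact_force: [1.1, 0.1, 1.5]
width: 0.0119
```

Run:
```python
from h import *
close(24,8)
```

```text
t 47.5 p [0.5691 0.2685 0.2959] w 0.0119 F [1.1 0.1 1.5]
[[0.002, 0.092, 0.996], [-0.004, 0.996, -0.092], [-1.0, -0.004, 0.003]] [ 0.333  0.333  1.264 -0.005  1.544  0.425]
th 1.9491274826140206 r 0.25171371453445773
1.87 [-0.052, -0.159, -0.008]
1.79 [-0.039, -0.163, -0.008]
1.71 [-0.026, -0.166, -0.008]
1.63 [-0.012, -0.168, -0.008]
1.55 [-0.002, -0.167, 0.0]
1.47 [0.011, -0.167, 0.0]
1.39 [0.025, -0.166, 0.0]
1.31 [0.038, -0.163, 0.0]
```

Request:
{"name": "arm_command", "arguments": {"series": [{"dp": [-0.05,-0.159,-0.002],"angular": [0,0,0],"gripper": 4},{"dp": [-0.04,-0.163,-0.002],"angular": [0,0,0],"gripper": 4},{"dp": [-0.027,-0.166,-0.002],"angular": [0,0,0],"gripper": 4},{"dp": [-0.014,-0.168,-0.002],"angular": [0,0,0],"gripper": 4},{"dp": [-0.002,-0.167,0],"angular": [0,0,0],"gripper": 4},{"dp": [0.011,-0.167,0],"angular": [0,0,0],"gripper": 4},{"dp": [0.025,-0.166,0],"angular": [0,0,0],"gripper": 4},{"dp": [0.038,-0.163,0],"angular": [0,0,0],"gripper": 4}]}}

```text
clock: 48.5
position: [0.5525, 0.1048, 0.3035]
ee_rot: [0.708, 0.033, 0.705, -0.031]
contact_force: [1.7, 2.6, -0.8]
width: 0.0118
```

Run:
```python
from h import *
close(16,8)
```

```text
t 48.5 p [0.5525 0.1048 0.3035] w 0.0118 F [ 1.7  2.6 -0.8]
[[0.004, 0.09, 0.996], [0.004, 0.996, -0.09], [-1.0, 0.004, 0.004]] [0.062 0.223 1.402 0.003 1.513 0.152]
th 1.282745573528254 r 0.25182687131533077
1.2 [0.056, -0.155, -0.005]
1.12 [0.068, -0.15, -0.005]
1.05 [0.08, -0.145, -0.005]
0.97 [0.091, -0.138, -0.005]
0.89 [0.098, -0.132, -0.0]
0.81 [0.108, -0.124, -0.0]
0.73 [0.118, -0.115, -0.0]
0.65 [0.126, -0.105, -0.0]
```

Request:
{"name": "arm_command", "arguments": {"series": [{"dp": [0.056,-0.156,0],"angular": [0,0,0],"gripper": 4},{"dp": [0.068,-0.151,0],"angular": [0,0,0],"gripper": 4},{"dp": [0.08,-0.145,0],"angular": [0,0,0],"gripper": 4},{"dp": [0.09,-0.139,0],"angular": [0,0,0],"gripper": 4},{"dp": [0.1,-0.132,0],"angular": [0,0,0],"gripper": 4},{"dp": [0.11,-0.124,0],"angular": [0,0,0],"gripper": 4},{"dp": [0.118,-0.115,0],"angular": [0,0,0],"gripper": 4},{"dp": [0.126,-0.105,0],"angular": [0,0,0],"gripper": 4}]}}

```text
clock: 49.5
position: [0.5385, -0.0322, 0.2054]
ee_rot: [0.706, 0.034, 0.706, -0.031]
contact_force: [1.5, 3.2, -1.1]
width: 0.0115
```

Run:
```python
from h import *
close(8,8,.03)
```

```text
t 49.5 p [ 0.5385 -0.0322  0.2054] w 0.0115 F [ 1.5  3.2 -1.1]
[[0.0, 0.092, 0.996], [0.004, 0.996, -0.092], [-1.0, 0.004, -0.0]] [-0.191  0.239  1.623  0.004  1.28  -0.1  ]
th 0.600721759037853 r 0.25366743293645455
0.53 [0.13, -0.074, -0.001]
0.46 [0.135, -0.065, -0.001]
0.39 [0.14, -0.055, -0.001]
0.32 [0.144, -0.045, -0.001]
0.24 [0.143, -0.042, 0.0]
0.17 [0.145, -0.031, 0.0]
0.1 [0.147, -0.021, 0.0]
0.03 [0.148, -0.01, 0.0]
```

Request:
{"name": "arm_command", "arguments": {"series": [{"dp": [0.13,-0.074,0],"angular": [0,0,0],"gripper": 4},{"dp": [0.135,-0.065,0],"angular": [0,0,0],"gripper": 4},{"dp": [0.14,-0.055,0],"angular": [0,0,0],"gripper": 4},{"dp": [0.144,-0.045,0],"angular": [0,0,0],"gripper": 4},{"dp": [0.143,-0.042,0],"angular": [0,0,0],"gripper": 4},{"dp": [0.145,-0.031,0],"angular": [0,0,0],"gripper": 4},{"dp": [0.147,-0.02,0],"angular": [0,0,0],"gripper": 4},{"dp": [0.13,-0.01,0],"angular": [0,0,0],"gripper": 4}]}}

```text
clock: 50.5
position: [0.5337, -0.0791, 0.0608]
ee_rot: [0.706, 0.035, 0.707, -0.032]
contact_force: [0.8, 3.5, 5.3]
width: 0.0115
```

Run:
```python
from h import *
close(4,4,.03)
```

```text
t 50.5 p [ 0.5337 -0.0791  0.0608] w 0.0115 F [0.8 3.5 5.3]
[[-0.001, 0.094, 0.996], [0.003, 0.996, -0.094], [-1.0, 0.003, -0.001]] [-0.278  0.376  1.826  0.004  0.941 -0.186]
th -0.004824030524280745 r 0.256445105963465
0.0 [-0.018, 0.014, 0.0]
0.01 [-0.018, 0.014, 0.0]
0.02 [-0.018, 0.014, 0.0]
0.03 [-0.018, 0.014, 0.0]
```

Request:
{"name": "arm_command", "arguments": {"series": [{"dp": [0,0,0],"angular": [0,0,0],"gripper": 45},{"dp": [0,0,0],"angular": [0,0,0],"gripper": 45},{"dp": [0,0,0],"angular": [0,0,0],"gripper": 45},{"dp": [-0.2,0,0],"angular": [0,0,0],"gripper": 45},{"dp": [-0.3,0,0],"angular": [0,0,0],"gripper": 45},{"dp": [-0.3,0,0],"angular": [0,0,0],"gripper": 45},{"dp": [-0.3,0,0],"angular": [-0.08,0,0],"gripper": 45},{"dp": [-0.1,0,0],"angular": [-0.1,0,0],"gripper": 45}]}}

```text
clock: 51.5
position: [0.5331, -0.0816, 0.2097]
ee_rot: [0.703, -0.072, 0.704, 0.071]
contact_force: [-0.2, 0.4, -0.9]
width: 0.0445
```

Run:
```python
from h import *
st(); plan([((.542,.0115,.2),84.9,8)])
```

```text
t 51.5 p [ 0.5331 -0.0816  0.2097] w 0.0445 F [-0.2  0.4 -0.9]
[[-0.001, -0.201, 0.98], [-0.002, 0.98, 0.201], [-1.0, -0.002, -0.002]] [-0.279  0.236  1.616 -0.002  1.291 -0.481]
0 [0.01, 0.093, 0.029] [-0.102, -0.0, 0.0]
1 [0.01, 0.087, 0.043] [-0.102, -0.0, 0.0]
2 [0.01, 0.079, 0.056] [-0.102, -0.0, 0.0]
3 [0.01, 0.069, 0.068] [-0.102, -0.0, 0.0]
4 [0.01, 0.058, 0.079] [-0.102, -0.0, 0.0]
5 [0.01, 0.044, 0.087] [-0.102, -0.0, 0.0]
6 [0.01, 0.03, 0.093] [-0.102, -0.0, 0.0]
7 [0.01, 0.015, 0.096] [-0.102, -0.0, 0.0]
```

Request:
{"name": "arm_command", "arguments": {"series": [{"dp": [0.01,0.093,0.029],"angular": [-0.102,0,0],"gripper": 45},{"dp": [0.01,0.087,0.043],"angular": [-0.102,0,0],"gripper": 45},{"dp": [0.01,0.079,0.056],"angular": [-0.102,0,0],"gripper": 45},{"dp": [0.01,0.069,0.068],"angular": [-0.102,0,0],"gripper": 45},{"dp": [0.01,0.058,0.079],"angular": [-0.102,0,0],"gripper": 45},{"dp": [0.01,0.044,0.087],"angular": [-0.102,0,0],"gripper": 45},{"dp": [0.01,0.03,0.093],"angular": [-0.102,0,0],"gripper": 45},{"dp": [0.01,0.015,0.096],"angular": [-0.102,0,0],"gripper": 45}]}}

```text
clock: 52.5
position: [0.5423, 0.0116, 0.2077]
ee_rot: [0.511, -0.495, 0.509, 0.484]
contact_force: [0.5, -0.2, -0.6]
width: 0.0447
```

Run:
```python
from h import *
st(); plan([((.542,.0115,.16),84.9,3),((.542,.0115,.098),84.9,4)])
```

```text
t 52.5 p [0.5423 0.0116 0.2077] w 0.0447 F [ 0.5 -0.2 -0.6]
[[0.014, -0.999, 0.042], [-0.01, 0.041, 0.999], [-1.0, -0.014, -0.009]] [-0.101  0.234  1.624 -0.009  1.269 -1.628]
0 [0.133, 0.003, 0.001] [0.01, -0.002, 0.003]
1 [0.133, 0.002, 0.001] [0.01, -0.002, 0.003]
2 [0.133, 0.001, 0.0] [0.01, -0.002, 0.003]
3 [0.129, 0.0, -0.0] [-0.0, 0.0, -0.0]
4 [0.129, 0.0, -0.0] [-0.0, 0.0, -0.0]
5 [0.129, 0.0, -0.0] [-0.0, 0.0, -0.0]
6 [0.129, 0.0, -0.0] [-0.0, 0.0, -0.0]
```

Request:
{"name": "arm_command", "arguments": {"series": [{"dp": [0.133,0.003,0],"angular": [0.01,-0.002,0.003],"gripper": 45},{"dp": [0.133,0.002,0],"angular": [0.01,-0.002,0.003],"gripper": 45},{"dp": [0.133,0,0],"angular": [0.01,-0.002,0.003],"gripper": 45},{"dp": [0.129,0,0],"angular": [0,0,0],"gripper": 45},{"dp": [0.129,0,0],"angular": [0,0,0],"gripper": 45},{"dp": [0.11,0,0],"angular": [0,0,0],"gripper": 45},{"dp": [0.07,0,0],"angular": [0,0,0],"gripper": 45},{"dp": [0,0,0],"angular": [0,0,0],"gripper": 45}]}}

```text
clock: 53.5
position: [0.5403, 0.0089, 0.0985]
ee_rot: [0.524, -0.472, 0.527, 0.475]
contact_force: [-0.6, 0.1, 0.2]
width: 0.045
```

Run:
```python
from h import *
st(); plan([((.542,.0115,.097),84.9,2)])
```

```text
t 53.5 p [0.5403 0.0089 0.0985] w 0.045 F [-0.6  0.1  0.2]
[[-0.005, -0.995, 0.103], [0.0, 0.103, 0.995], [-1.0, 0.005, -0.0]] [-1.120e-01  3.360e-01  1.775e+00 -1.000e-03  1.036e+00 -1.579e+00]
0 [0.006, -0.006, 0.011] [-0.005, -0.0, -0.002]
1 [0.006, -0.006, 0.011] [-0.005, -0.0, -0.002]
```

Request:
{"name": "arm_command", "arguments": {"series": [{"dp": [0.005,-0.007,0.011],"angular": [0,0,0],"gripper": 45},{"dp": [0.005,-0.007,0.011],"angular": [0,0,0],"gripper": 45},{"dp": [0,0,0],"angular": [0,0,0],"gripper": 5},{"dp": [0,0,0],"angular": [0,0,0],"gripper": 5},{"dp": [0,0,0],"angular": [0,0,0],"gripper": 5},{"dp": [0,0,0],"angular": [0,0,0],"gripper": 5},{"dp": [0,0,0],"angular": [0,0,0],"gripper": 5},{"dp": [0,0,0],"angular": [0.05,0,0],"gripper": 5}], "grip_force": 80}}

```text
clock: 54.5
position: [0.5437, 0.012, 0.0987]
ee_rot: [0.543, -0.452, 0.544, 0.452]
contact_force: [0.1, 0.6, -0.0]
width: 0.0153
```

Request:
{"name": "arm_command", "arguments": {"series": [{"dp": [0,0,0],"angular": [0.09,0,0],"gripper": 5},{"dp": [0,0,0],"angular": [0.09,0,0],"gripper": 5},{"dp": [0,0,0],"angular": [0.09,0,0],"gripper": 5},{"dp": [0.005,0,0],"angular": [0.09,0,0],"gripper": 5},{"dp": [0.005,0,0],"angular": [0.09,0,0],"gripper": 5},{"dp": [0.005,0,0],"angular": [0.09,0,0],"gripper": 5},{"dp": [0.005,0,0],"angular": [0.09,0,0],"gripper": 5},{"dp": [0.005,0,0],"angular": [0.09,0,0],"gripper": 5}]}}

```text
clock: 55.5
position: [0.5433, 0.011, 0.0966]
ee_rot: [0.702, -0.079, 0.703, 0.078]
contact_force: [0.0, -0.7, -2.3]
width: 0.0153
```

Run:
```python
from h import *
s=st(); print(s["moment"]); print("jaw",np.degrees(np.arctan2(rot(s)[1,2],rot(s)[0,2])))
```

```text
t 55.5 p [0.5433 0.011  0.0966] w 0.0153 F [ 0.  -0.7 -2.3]
[[-0.001, -0.219, 0.976], [-0.002, 0.976, 0.219], [-1.0, -0.001, -0.002]] [-0.107  0.34   1.774 -0.002  1.029 -0.327]
[ 0.21395797 -0.28255797  0.29632712]
jaw 12.674559292886359
```

Request:
{"name": "arm_command", "arguments": {"series": [{"dp": [0,0,0],"angular": [0.08,0,0],"gripper": 5},{"dp": [0,0,0],"angular": [0.08,0,0],"gripper": 5},{"dp": [0,0,0],"angular": [0.05,0,0],"gripper": 5},{"dp": [0,0,0],"angular": [0.04,0,0],"gripper": 5},{"dp": [0,0,0],"angular": [0.03,0,0],"gripper": 5},{"dp": [0,0,0],"angular": [0.02,0,0],"gripper": 5},{"dp": [0,0,0],"angular": [0,0,0],"gripper": 5},{"dp": [0,0,0],"angular": [0,0,0],"gripper": 5}]}}

```text
clock: 56.5
position: [0.5425, 0.01, 0.0955]
ee_rot: [0.701, 0.087, 0.702, -0.091]
contact_force: [0.5, 0.6, -1.5]
width: 0.0151
```

Run:
```python
from h import *
s=st(); print(s["moment"]); print("jaw",np.degrees(np.arctan2(rot(s)[1,2],rot(s)[0,2])))
```

```text
t 56.5 p [0.5425 0.01   0.0955] w 0.0151 F [ 0.5  0.6 -1.5]
[[-0.003, 0.25, 0.968], [-0.005, 0.968, -0.25], [-1.0, -0.006, -0.001]] [-0.106  0.341  1.776 -0.006  1.027  0.149]
[0.11999741 0.02386267 1.09715358]
jaw -14.453302908881579
```

Request:
{"name": "arm_command", "arguments": {"series": [{"dp": [0,0,0],"angular": [0,0,0],"gripper": 45},{"dp": [0,0,0],"angular": [0,0,0],"gripper": 45},{"dp": [0,0,0],"angular": [0,0,0],"gripper": 45},{"dp": [-0.2,0,0],"angular": [0,0,0],"gripper": 45},{"dp": [-0.3,0,0],"angular": [0,0,0],"gripper": 45},{"dp": [-0.4,-0.1,0],"angular": [0,0,0],"gripper": 45},{"dp": [-0.4,-0.3,0],"angular": [0,0,0],"gripper": 45},{"dp": [-0.3,-0.3,0],"angular": [0,0,0],"gripper": 45}]}}

```text
clock: 57.5
position: [0.5199, -0.0701, 0.2904]
ee_rot: [0.698, 0.09, 0.704, -0.092]
contact_force: [0.8, -0.7, -0.1]
width: 0.0449
```

Request:
{"name": "arm_command", "arguments": {"series": [{"dp": [0,-0.3,0],"angular": [0,0,0],"gripper": 45},{"dp": [0,-0.3,0],"angular": [0,0,0],"gripper": 45},{"dp": [0,0,0],"angular": [0,0,0],"gripper": 45},{"dp": [0,0,0],"angular": [0,0,0],"gripper": 45},{"dp": [0,0,0],"angular": [0,0,0],"gripper": 45},{"dp": [0,0,0],"angular": [0,0,0],"gripper": 45},{"dp": [0,0,0],"angular": [0,0,0],"gripper": 45},{"dp": [0,0,0],"angular": [0,0,0],"gripper": 45}]}}

```text
clock: 58.5
position: [0.5026, -0.1412, 0.2951]
ee_rot: [0.701, 0.091, 0.701, -0.092]
contact_force: [-0.9, -1.4, -0.7]
width: 0.0449
```

Run:
```python
from h import *
st(); d=cam("wrist"); cv2.imwrite("pics/w14.png",d["image"])
P=pts(d); h=(np.abs(P[...,2]-0.124)<0.01)&(P[...,0]>0.45)&(P[...,0]<0.62)&(np.abs(P[...,1])<0.12)&(d["depth"]>0)
v,u=np.nonzero(h); w=np.array([onz(d,a,b,0.124)[:2] for a,b in zip(u,v)],np.float32); print("bar",cv2.minAreaRect(w))
t=cam("top"); Q=pts(t)
def pl(P,n):
    m=(np.abs(P[...,2]-.087)<.015)&(np.abs(P[...,0]-.547)<.11)&(P[...,1]>-.02)&(P[...,1]<.15); X=P[m]; A=np.c_[X[:,:2]-[.547,.0667],np.ones(len(X))]; c=np.linalg.lstsq(A,X[:,2],rcond=None)[0]; print(n,len(X),c)
pl(Q,"top"); pl(P,"wrist")
```

```text
t 58.5 p [ 0.5026 -0.1412  0.2951] w 0.0449 F [-0.9 -1.4 -0.7]
[[-0.0, 0.257, 0.966], [-0.002, 0.966, -0.257], [-1.0, -0.002, 0.0]] [-0.406  0.165  1.497 -0.002  1.48  -0.146]
bar ((0.5389894843101501, -0.015547601506114006), (0.04510323330760002, 0.015507468022406101), 86.27745056152344)
top 6796 [ 0.00041648 -0.00943831  0.08771592]
wrist 12185 [0.00312031 0.00431644 0.08939266]
```

View pics/w14.png

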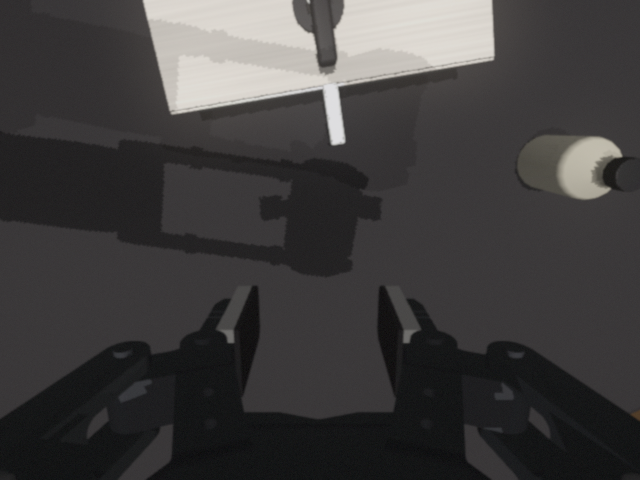

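The bar (325,30) lines up with the tab (335,113), square to the hinge. The door plate is as level and low as at the start. I'm handing in.

```bash
python3 -c "
from rig import sign_off; print(sign_off())"
```

```text
the job is handed in; nothing more can be done
None
```

I released the T-handle and swung the door open to its stop. The three steel bearings went onto posts of their own: near right, near left and far left. I then closed the door and turned the T-handle clockwise to its stop. I handed the job in at about 58.5 s; sign-off gave no verdict.

- **Bearings:** The scene camera's depth put all three ring tops at about 35–36 mm, which is seated on the floor. That check was made with the door open, before I closed it.
- **Handle:** The last camera fit had the bar at about 86°, against 85° for exactly square to the hinge. It saw only the near half of the bar. I turned the gripper about 9° past the stop before letting go, with a moment of 1.1 N m.
- **Door:** The plate's height matches the start, when it was drawn tight (87.7 mm against 87.6 mm).
- **Door tilt, where the cameras disagreed:** The two cameras fitted tilts of -0.009 and +0.004 rad. Both are within the 0.015 rad limit, but they differ by about as much as the limit itself.
- **Left alone:** I never touched the screwdriver, oil bottle, screw box or the two green rings, though I did not re-measure their positions at the end.

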